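# Find the heavy side of a vial rotator's drum and hold it down

### The job

The tilted drum of the vial rotator has a ballast block clamped somewhere inside it, out of sight. Grip the drum's hub bar and turn the drum by hand, at least an eighth of a turn away from where it stood, to feel which side is heavy; then bring the heavy side to the lowest point of the tilt and finish still gripping the hub bar, holding the drum still there. Leave everything else on the bench where it is.

Things in the scene. Friction and masses are not known exactly. Their poses are not given: they have to be found in the camera images.
- rotator: Vial rotator fixed to the bench: white base 200 x 170 x 30 mm, a grey drum 210 mm across, 30 mm thick, on a spindle leaning 32 degrees from vertical to the base's front. Origin: on the bench, straight below the centre of the drum's back face, which is 125 mm up. z up, x to the rear: the spindle points out along (-sin 32, 0, cos 32) here. Eight identical closed vials are clipped to it, 65 to 99 mm from the spindle.
- hub_bar (a point): Aluminium grip bar across the middle of the drum's front face, fixed to the drum: 46 mm long (its x), 16 mm wide (its y: pinch it across this), 36 mm proud of the face (its z, which is the spindle, outwards). Origin: its centre, on the spindle, 18 mm above the face. Nothing else stands on the face within 60 mm of the spindle; the vials stand 14 mm proud.
- index_stud (a point): Top of a steel stud, 10 mm across and 10 mm high, on the drum's front face, 95 mm from the spindle, in line with the bar's +x end. It only shows how far the drum is turned; the heavy side may lie anywhere relative to it, and stays there through a run.
- low_point (a point): Fixed to the rotator, does not turn: the lowest point of the drum's front rim, 105 mm from the spindle, towards the rotator's -x. The ballast (0.44 to 0.66 kg, its centre 70 mm from the spindle) pulls the drum towards bringing it here, with 0.16 to 0.24 N m times the sine of the ballast's angle from here. It can only be felt.
- drum (a joint): Angle of the drum on its spindle, rad, growing anticlockwise as seen facing the drum's front; no stop within 12 rad. At 0 the stud is at the highest point of the tilt, at pi or -pi at the lowest. It starts anywhere from -pi to pi. The bearing drags with a steady 0.27 N m either way, so the drum stays where it is left and never settles by itself.
- beaker_mid (a point): Bystander: clear glass beaker, 68 mm across, 90 mm high. The point is its centre, half-way up.
- reagent_mid (a point): Bystander: closed amber bottle, 72 mm across, 150 mm high. The point is its centre, half-way up.
- jar_mid (a point): Bystander: white closed jar, 60 mm across, 70 mm high. The point is its centre, half-way up.
- rack_mid (a point): Bystander: white vial block with eight holes, 70 x 110 x 40 mm. The point is its centre, half-way up.
- spatula_mid (a point): Bystander: steel lab spatula lying flat, 170 mm long, 12 mm wide, 8 mm thick. The point is its centre, half-way up.
- collar_mid (a point): Bystander: aluminium collar lying flat, 70 mm across, 40 mm hole, 22 mm high. The point is its centre, half-way up.
- mouse_mid (a point): Bystander: black computer mouse, 100 x 58 x 31 mm. The point is its centre, half-way up.

How it is judged:
By the outcome, as a careful person would: the job done as asked, in the order asked, and still so for the second after the job is handed in, while the arm keeps its last pose, push and grip.
It also fails if it takes over 54 s, if anything falls off the work surface, if the arm or the gripper's body presses on something with over 40 N, if the wrist force passes 120 N, or if a joint passes its speed limit or range.

### The arm

A 7-joint arm with a two-finger parallel gripper is mounted at the origin on the work surface. World frame = base frame: x ahead of the robot, y to its left, z up, the work surface at z = 0. Lengths are in m, angles in rad, forces in N, time in s.
With the tool pointing down it reaches from about 0.425 to 0.925 m from the base axis. Payload 6.8 kg.
Tool frame: the origin (TCP) lies on the front face of the gripper's body, between the roots of the fingers; the fingertips stand 73 mm ahead of it and the grasp point (between the pads) lies 54 mm ahead of it; z points along the fingers, y is the direction in which the jaws open and shut (so a half turn about z gives the same grasp; the last joint's range is limited). The gripper opens to 85 mm and grips with 20 to 120 N. Pads are 22 mm wide; open, the fingers measure 114 mm over their backs; the gripper's body (76 mm by 85 mm) begins 54 mm behind the grasp point. The pads swing forward as they close: fully open they stand 13 mm farther back than shut.
Start: joints at [1.193, 0.477, 0.022, 1.555, -0.011, 1.109, -0.083], TCP at [0.18, -0.651, 0.304] pointing down, gripper open.
Joint ranges: [-2.96, 2.96], [-0.34, 2.1], [-1.41, 1.46], [0.24, 2.44], [-1.37, 4.51], [0.17, 1.92], [-2.96, 2.96]. Speed limits (rad/s): [2.39, 2.39, 3.14, 3.14, 3.14, 3.14, 3.14].

### API

Orientations are given as a unit quaternion [w, x, y, z].
In Python, from station import get_obs, read_camera, hand_in, spot_in, cut_out, spot_point gives the robot as it stands. The module is installed in compiled form; this text tells all that it offers.
- The arm moves only by the tool move_arm, never from a script. Its arguments are lists of equal length, an entry for each row: "gripper": the opening, from 0 (shut) to 1 (fully open); "xyz": the shift along the tool's x, y, z in cm, a list of three; "twist": the turn about the tool's z in rad. A call has 1 to 5 rows; each row is the pose to reach, as a shift and turn from the pose commanded when the call began, along the tool's axes at that moment; what a row does not reach only later rows make up. A row lasts 1/12 s, in which the tool goes at most 41.7 mm and 7.16 degrees, less where a joint would pass 70% of its speed; a pose out of reach is approached as far as the arm can. A call with a gripper value outside its range is refused whole. The fingers move at their own pace and stop on an object; "squeeze" is the grip in N (left out, the last holds). Time passes only in rows, so rows that repeat a pose let the fingers close. It gives the time, the measured TCP pose, the force and the opening at its end, in the units of the state.
- get_obs(): the state, without advancing time (a new reading comes with each control period).
- read_camera(name): name is "scene" or "top" or "wrist"; returns a dict with "pixels" (400x640x3 uint8, red, green, blue), "fx", "fy", "cx", "cy" (pixels), "R" (3x3) and "t" (3): a world point X has camera coordinates R X + t. Camera axes: x right, y down, z forward; pixel columns grow to the right and rows downward; lengths in m; the calibration is good to about 2 mm. The wrist camera is an equidistant fisheye: a pixel r from the principal point sees the ray r / f radians off the axis. A picture is of the moment at which its call begins. There is no depth.
- hand_in(): hands the job in, once; it reports no verdict.
Trained networks look in the newest picture that a camera, given by its name, has taken for a name from the list of things; names that differ only in an ending like _2 or _b are one class to them, and where a whole thing is asked for, a point or a joint stands for the part that bears it (a point fixed in the world has none). Each returns a list of dicts, best first, with "p" (0 to 1); they miss things now and then, are a little off and sometimes report something else, mostly with a low value. They report only what shows in the picture. A call takes as long as a camera call.
- spot_in(query, camera): "centre" ([x, y, z] in m, in world coordinates, good to about 4 mm: the middle of the surface that is visible of it).
- cut_out(query, camera): "pixels" (400x640 bool, what is visible of it).
- spot_point(query, camera): "centre" ([x, y, z] in m, in world coordinates, good to about 4 mm: a listed point, or the origin of a listed thing).
The state is a dict: "t": time; "q": joint angles; "joint_vel": joint speeds; "joint_torque": joint torques, N m; "eef_pos": TCP position; "tool_rot": TCP orientation; "contact_force": force on the tool from outside, world axes, zero at the start; "torque": the same for the moment, N m; "gripper_width": opening from 0.0 (shut) to 1.0 (fully open).
Only numpy, scipy, OpenCV 4.12 (cv2) and the standard library are available. Lean on these libraries where they do the work, as an engineer would, in place of code of your own. Each camera call takes 0.05 s, during which the arm holds its last target.

## Working session

There is one attempt and no reset: what is moved stays moved. The work goes in short steps, Python scripts to look and compute and a tool call to move; the robot and the scene stay as the last step left them, time stands still between calls to the robot, and variables do not carry over. Pictures are saved under pics/ and viewed, and the job is handed in when it is done.

Besides the shell and the picture viewer there is one more tool, called as name([rows], argument=value, ...), one row to a line, values as JSON. move_arm: Moves the arm, as the interface text tells. Its arguments: {"type":"object","properties":{"gripper":{"type":"array","items":{"type":"number"}},"xyz":{"type":"array","items":{"type":"array","items":{"type":"number"}}},"twist":{"type":"array","items":{"type":"number"}},"squeeze":{"type":"number"}},"required":["gripper","xyz","twist"]}

```bash
mkdir -p pics; python3 - <<'E'
from station import *
import cv2,numpy as np
o=get_obs();print({k:np.round(v,3) for k,v in o.items()})
for c in ["scene","top","wrist"]:
    d=read_camera(c);cv2.imwrite(f"pics/{c}0.png",d["pixels"][:,:,::-1])
    for q in ["rotator","hub_bar","index_stud","low_point"]:
        r=spot_point(q,c);print(c,q,[(np.round(x["centre"],3),round(x["p"],2)) for x in r[:2]])
E
```

```text
{'t': np.float64(0.0), 'q': array([ 1.193,  0.478,  0.022,  1.556, -0.012,  1.109, -0.083]), 'joint_vel': array([-0.001, -0.001, -0.   , -0.001,  0.001, -0.001,  0.001]), 'joint_torque': array([-0.0000e+00, -5.9644e+01,  1.6070e+00, -2.8120e+01,  1.2000e-02,
        9.0000e-03, -0.0000e+00]), 'eef_pos': array([ 0.18 , -0.65 ,  0.303]), 'tool_rot': array([-0.001,  0.991,  0.134, -0.   ]), 'contact_force': array([0.721, 0.91 , 1.031]), 'torque': array([-0.03 ,  0.009,  0.062]), 'gripper_width': np.float64(1.001)}
scene rotator [(array([0.558, 0.096, 0.002]), 0.56)]
scene hub_bar [(array([0.53 , 0.091, 0.164]), 0.78), (array([0.385, 0.266, 0.001]), 0.29)]
scene index_stud [(array([0.604, 0.044, 0.203]), 0.55), (array([ 0.638, -0.074,  0.033]), 0.39)]
scene low_point [(array([0.458, 0.099, 0.096]), 0.9), (array([0.389, 0.266, 0.004]), 0.71)]
top rotator [(array([0.558, 0.091, 0.004]), 0.92), (array([ 0.529, -0.147,  0.022]), 0.44)]
top hub_bar [(array([0.533, 0.089, 0.164]), 0.72)]
top index_stud [(array([0.605, 0.039, 0.202]), 0.7), (array([ 0.429, -0.064,  0.013]), 0.48)]
top low_point [(array([0.453, 0.096, 0.093]), 0.86)]
wrist rotator []
wrist hub_bar []
wrist index_stud []
wrist low_point []
```

View pics/scene0.png

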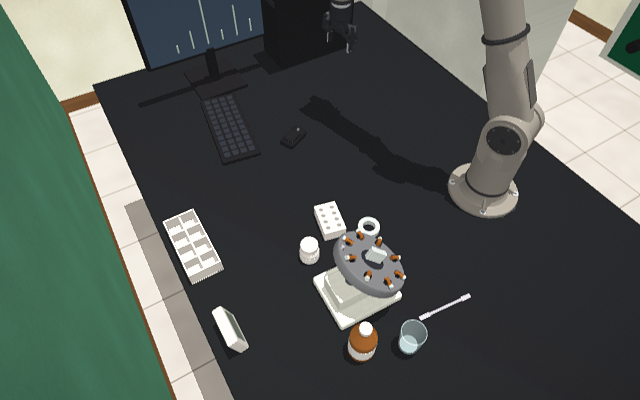

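View pics/top0.png

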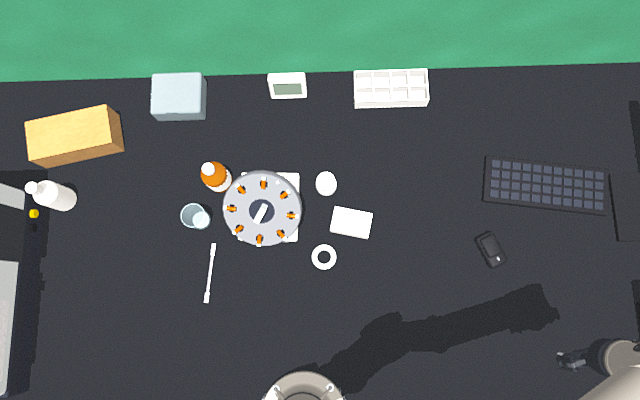

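The scene picture shows the rotator with its drum at about (370,262), tilted towards the robot, and the beaker, amber bottle and spatula on its left side. In the top picture the drum is at (262,208) and the bar at (261,213). Next I'll refine the yaw.

```bash
cat > h.py <<'E'
from station import *
import cv2,numpy as np
def proj(d,X):
    p=np.array(d["R"])@np.array(X)+np.array(d["t"]);return np.array([d["fx"]*p[0]/p[2]+d["cx"],d["fy"]*p[1]/p[2]+d["cy"]])
S,C=np.sin(np.radians(32)),np.cos(np.radians(32))
def rot(o,yaw,P):
    c,s=np.cos(yaw),np.sin(yaw);return np.array([o[0]+c*P[0]-s*P[1],o[1]+s*P[0]+c*P[1],P[2]])
def face(th,r,h): # drum-face point in rotator frame at drum angle th, radius r, h above face
    u=np.array([C,0,S]);n=np.array([-S,0,C]);v=np.array([0,1,0])
    return np.array([0,0,.125])+n*(.03+h)+r*(np.cos(th)*u+np.sin(th)*v)
E
python3 - <<'E'
from h import *
from scipy.optimize import least_squares
obs=[]
for c in ["scene","top"]:
  d=read_camera(c)
  for q,P in [("rotator",[0,0,0]),("hub_bar",face(0,0,.018)),("low_point",face(np.pi,.105,0)),("index_stud",None)]:
    for k in range(3):
      r=spot_point(q,c)
      if r: obs.append((P,r[0]["centre"]));
      if k==2: print(c,q,np.round(r[0]["centre"],4))
      if k<2: read_camera(c)
def f(p):
    o=[]
    for P,X in obs:
        P2=face(p[3],.095,.01) if P is None else P
        o+=list((rot(p[:2],p[2],P2)-X)[:3])
    return np.array(o)
s=least_squares(f,[.558,.093,0,-.5],loss="soft_l1",f_scale=.004);print(s.x,np.round(f(s.x).reshape(-1,3)*1e3,1)[::3])
p=s.x
for c in ["scene","top"]:
  d=read_camera(c);im=d["pixels"][:,:,::-1].copy()
  z=5;ctr=proj(d,rot(p[:2],p[2],[0,0,.08]));x0,y0=(ctr-[64,56]).astype(int)
  im=cv2.resize(im[y0:y0+112,x0:x0+128],None,fx=z,fy=z,interpolation=cv2.INTER_CUBIC)
  pt=lambda P:tuple(int(v) for v in (proj(d,rot(p[:2],p[2],P))-[x0,y0]+.5)*z)
  for a in np.arange(0,6.28,.05): cv2.circle(im,pt(face(a,.105,0)),1,(0,255,0),-1)
  L=[face(p[3],0,.036)+0*1.]
  cv2.line(im,pt(face(p[3],-.023,.036)),pt(face(p[3],.023,.036)),(0,0,255),1)
  cv2.circle(im,pt(face(p[3],.095,.01)),6,(255,0,0),1)
  cv2.imwrite(f"pics/{c}1.png",im)
E
```

```text
scene rotator [0.556  0.0941 0.0039]
scene hub_bar [0.5311 0.0935 0.1617]
scene low_point [0.4563 0.0996 0.0943]
scene index_stud [0.6074 0.0449 0.2022]Traceback (most recent call last):
  File "<stdin>", line 10, in <module>
IndexError: list index out of range
```

```bash
cat > fit.py <<'E'
from h import *
from scipy.optimize import least_squares
obs=[]
for c in ["scene","top"]:
  for k in range(2):
   d=read_camera(c)
   for q,P,R in [("rotator",[0,0,0],(.557,.093,0)),("hub_bar",face(0,0,.018),(.531,.092,.164)),("low_point",face(np.pi,.105,0),(.455,.098,.094)),("index_stud",None,(.606,.042,.202))]:
      r=[x for x in spot_point(q,c) if np.linalg.norm(np.array(x["centre"])-R)<.02]
      if r: obs.append((P,r[0]["centre"]))
def f(p):
    o=[]
    for P,X in obs:
        P2=face(p[3],.095,.01) if P is None else P
        o+=list((rot(p[:2],p[2],P2)-X)[:3])
    return np.array(o)
s=least_squares(f,[.558,.093,0,-.5],loss="soft_l1",f_scale=.004);print(s.x);print(np.round(f(s.x).reshape(-1,3)*1e3,1))
p=s.x
for c in ["scene","top"]:
  d=read_camera(c);im=d["pixels"][:,:,::-1].copy()
  z=5;ctr=proj(d,rot(p[:2],p[2],[0,0,.08]));x0,y0=(ctr-[64,56]).astype(int)
  im=cv2.resize(im[y0:y0+112,x0:x0+128],None,fx=z,fy=z,interpolation=cv2.INTER_CUBIC)
  pt=lambda P:tuple(int(v) for v in (proj(d,rot(p[:2],p[2],P))-[x0,y0]+.5)*z)
  for a in np.arange(0,6.28,.05): cv2.circle(im,pt(face(a,.105,0)),1,(0,255,0),-1)
  for a,b in [((-1,-1),(1,-1)),((1,-1),(1,1)),((1,1),(-1,1))]: pass
  cv2.line(im,pt(face(p[3],-.023,.036)),pt(face(p[3],.023,.036)),(0,0,255),1)
  cv2.circle(im,pt(face(p[3],.095,.01)),6,(255,0,0),1)
  cv2.imwrite(f"pics/{c}1.png",im)
E
python3 fit.py
```

```text
[ 0.55832336  0.09302102 -0.03079312 -0.54760124]
[[ 2.7 -1.2 -2.8]
 [ 2.3 -1.3  2. ]
 [-4.2 -3.   0.6]
 [ 1.7 -4.5 -4. ]
 [-0.7  2.3  6.3]
 [-0.4 -1.  -3.3]
 [-1.8  2.6  0.7]
 [-0.2  1.6 -4.3]
 [-0.   4.4  1. ]
 [-0.1  3.6  0.4]
 [ 3.2 -0.2 -0.8]
 [ 0.8 -3.8 -4.2]
 [-3.6  3.  -0.4]
 [ 0.3 -0.4  1.1]
 [-0.9 -1.7 -1.2]]
```

View pics/top1.png

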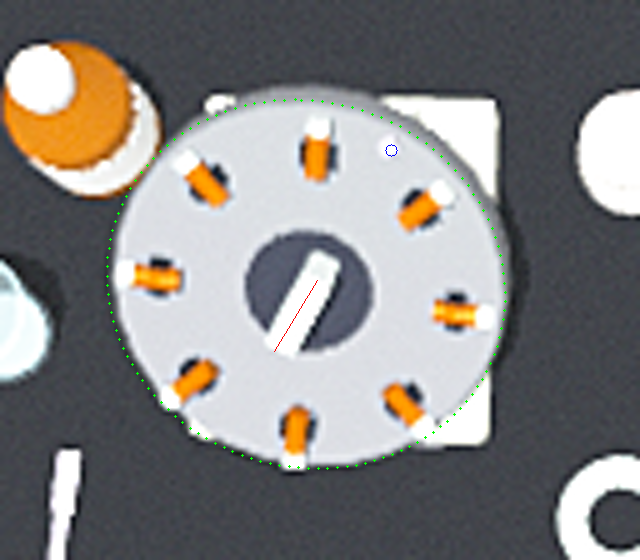

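View pics/scene1.png

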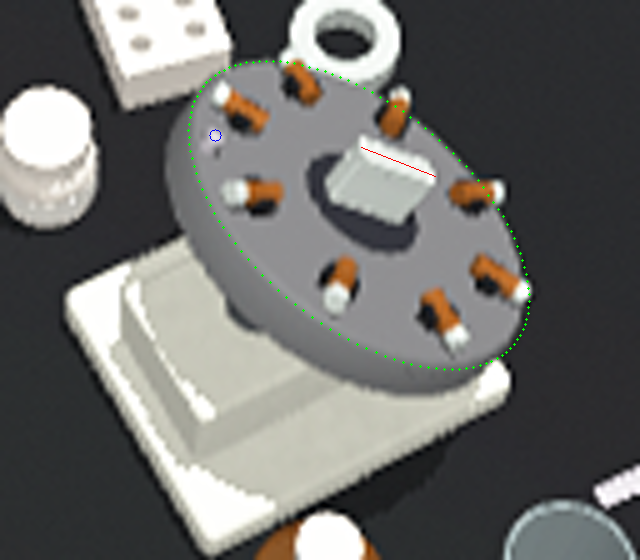

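```bash
cat >> h.py <<'E'
def tool(o=None):
    from scipy.spatial.transform import Rotation as Ro
    o=o or get_obs();q=o["tool_rot"];R=Ro.from_quat([q[1],q[2],q[3],q[0]]).as_matrix()
    return o,R
def togo(X,yawdeg=None):
    "shift (cm) for the TCP to world X and twist for tool x at world yaw"
    o,R=tool();s=R.T@(np.array(X)-o["eef_pos"])*100
    y=np.degrees(np.arctan2(R[1,0],R[0,0]));tw=None if yawdeg is None else np.radians(y-yawdeg)
    print("TCP",np.round(o["eef_pos"],4),"yaw",round(y,1),"tilt",np.round(R[:,2],3),"shift",np.round(s,2),"twist",tw)
E
python3 - <<'E'
from h import *
for X in [(.42,-.45,.37),(.56,-.15,.38),(.53,.085,.38)]: togo(X,-37)
E
```

```text
TCP [ 0.1799 -0.6506  0.3039] yaw 15.5 tilt [-0.  0. -1.] shift [ 28.48 -12.93  -6.61] twist 0.9155555357571403
TCP [ 0.1799 -0.6506  0.3039] yaw 15.5 tilt [-0.  0. -1.] shift [ 49.97 -38.12  -7.61] twist 0.9155555357571403
TCP [ 0.1799 -0.6506  0.3039] yaw 15.5 tilt [-0.  0. -1.] shift [ 53.35 -61.57  -7.61] twist 0.9155555357571403
```

move_arm([
  [3,-1,-3],
  [7,-3,-5],
  [11,-5,-7],
  [14.5,-6.5,-7],
  [18,-8,-7],
], gripper=[1,1,1,1,1], twist=[0,0,0,0,0])

```text
t: 3.62
eef_pos: [0.3269, -0.5301, 0.376]
tool_rot: [0.002, 0.991, 0.134, 0.001]
contact_force: [0.3, 0.4, -0.3]
gripper_width: 0.999
```

move_arm([
  [3.5,-1.6,0],
  [7,-3.5,0],
  [10.5,-5.5,0],
  [13.5,-8.5,0],
  [16,-11.5,0],
], gripper=[1,1,1,1,1], twist=[0,0,0,0,0])

```text
t: 4.03
eef_pos: [0.451, -0.3752, 0.3736]
tool_rot: [0.0, 0.991, 0.135, 0.0]
contact_force: [1.0, -0.4, -1.0]
gripper_width: 0.999
```

move_arm([
  [3,-2.5,0],
  [6,-5.2,0],
  [9,-8,0],
  [11.5,-11,0],
  [13.5,-14.5,0],
], gripper=[1,1,1,1,1], twist=[0,0,0,0,0])

```text
t: 4.45
eef_pos: [0.5421, -0.1998, 0.3737]
tool_rot: [0.0, 0.991, 0.134, 0.0]
contact_force: [0.9, -0.4, 0.5]
gripper_width: 1.0
```

```bash
python3 - <<'E'
from h import *
togo((.53,.085,.38),-37);print(np.round(get_obs()["q"],2),get_obs()["t"])
E
```

```text
TCP [ 0.5421 -0.1998  0.3737] yaw 15.5 tilt [ 0.001 -0.    -1.   ] shift [  6.42 -27.78  -0.63] twist 0.9154398495255491
[ 0.43  0.27 -0.23  1.7   0.07  1.18 -1.12] 4.45
```

move_arm([
  [1,-4,0],
  [2,-8,0],
  [3,-12,0],
  [4,-16,0],
  [5,-20,0],
], gripper=[1,1,1,1,1], twist=[0.12,0.24,0.36,0.48,0.6])

```text
t: 4.87
eef_pos: [0.5358, -0.0071, 0.374]
tool_rot: [0.0, 0.988, -0.153, 0.0]
contact_force: [0.4, 0.3, 0.9]
gripper_width: 1.0
```

```bash
python3 - <<'E'
from h import *
togo((.515,.09,.34),-37);print(np.round(get_obs()["q"],2),get_obs()["t"])
E
```

```text
TCP [ 0.5358 -0.0071  0.374 ] yaw -17.6 tilt [ 0.001 -0.    -1.   ] shift [-4.93 -8.63  3.39] twist 0.3382005686420978
[ 0.13  0.2  -0.27  1.79  0.06  1.16 -2.04] 4.8667
```

move_arm([
  [-2,-3.5,0],
  [-4,-7,0.5],
  [-5,-8.6,2],
  [-5,-8.6,2],
  [-5,-8.6,2],
], gripper=[1,1,1,1,1], twist=[0.12,0.24,0.34,0.34,0.34])

```text
t: 5.28
eef_pos: [0.5132, 0.0895, 0.3531]
tool_rot: [0.0, 0.95, -0.313, -0.001]
contact_force: [-0.2, -1.0, 0.2]
gripper_width: 1.002
```

```bash
python3 - <<'E'
from h import *
d=read_camera("wrist");cv2.imwrite("pics/w1.png",d["pixels"][:,:,::-1])
for q in ["hub_bar","index_stud"]:
    print(q,[(np.round(x["centre"],4),round(x["p"],2)) for x in spot_point(q,"wrist")[:2]])
d=read_camera("top");cv2.imwrite("pics/t2.png",cv2.resize(d["pixels"][140:270,180:340,::-1],None,fx=4,fy=4))
togo((.515,.09,.34),-37);o=get_obs();print(o["torque"],o["contact_force"],np.round(o["q"],2),o["t"])
E
```

```text
hub_bar [(array([0.5325, 0.0942, 0.1641]), 0.94), (array([0.3886, 0.26  , 0.0052]), 0.18)]
index_stud [(array([0.6009, 0.0411, 0.1997]), 0.89)]
TCP [0.5146 0.0864 0.3541] yaw -36.9 tilt [ 0.001 -0.    -1.   ] shift [-0.19 -0.31  1.41] twist 0.002128150581504491
[ 0.01826626 -0.03332049  0.01306121] [-0.51724477 -0.16545883 -0.02602353] [-0.02  0.2  -0.3   1.84  0.06  1.11 -2.56] 5.4833
```

View pics/w1.png

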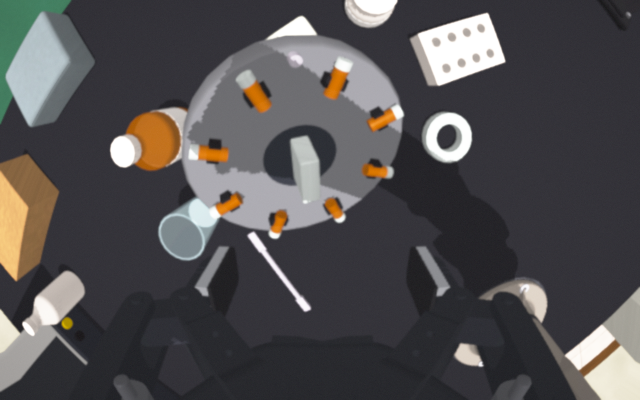

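The wrist view shows the bar from about (300,140) to (310,200) and the stud at (295,60). I'll overlay the model on it.

```bash
cat >> h.py <<'E'
def projw(d,X):
    p=np.array(d["R"])@np.array(X)+np.array(d["t"]);r=np.hypot(p[0],p[1]);a=np.arctan2(r,p[2])
    return np.array([d["fx"]*a*p[0]/r+d["cx"],d["fy"]*a*p[1]/r+d["cy"]])
def barc(th,a,b,h):
    u=np.array([C,0,S]);v=np.array([0,1,0.])
    return face(th,a,h)+b*(-np.sin(th)*u+np.cos(th)*v)
def overlay(d,P,p,x0,y0,w,hh,z,name):
    im=cv2.resize(np.ascontiguousarray(d["pixels"][y0:y0+hh,x0:x0+w,::-1]),None,fx=z,fy=z,interpolation=cv2.INTER_CUBIC)
    pt=lambda X:tuple(int(v) for v in (P(d,rot(p[:2],p[2],X))-[x0,y0]+.5)*z)
    for a in np.arange(0,6.28,.05): cv2.circle(im,pt(face(a,.105,0)),1,(0,255,0),-1)
    cs=[(-.023,-.008),(.023,-.008),(.023,.008),(-.023,.008)]
    for hgt in (.036,0):
      for i in range(4): cv2.line(im,pt(barc(p[3],*cs[i],hgt)),pt(barc(p[3],*cs[(i+1)%4],hgt)),(0,0,255) if hgt else (255,0,255),1)
    cv2.circle(im,pt(face(p[3],.095,.01)),6,(255,0,0),1)
    cv2.imwrite(name,im)
E
python3 - <<'E'
from h import *
p=np.array([ 0.558,0.0925,-0.031,-0.548])
d=read_camera("wrist");overlay(d,projw,p,180,30,230,210,3.4,"pics/w2.png")
import pickle;t=read_camera("top");s=read_camera("scene");pickle.dump((d,t,s),open("v.pkl","wb"))
E
```

```text
(no output)
```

View pics/w2.png

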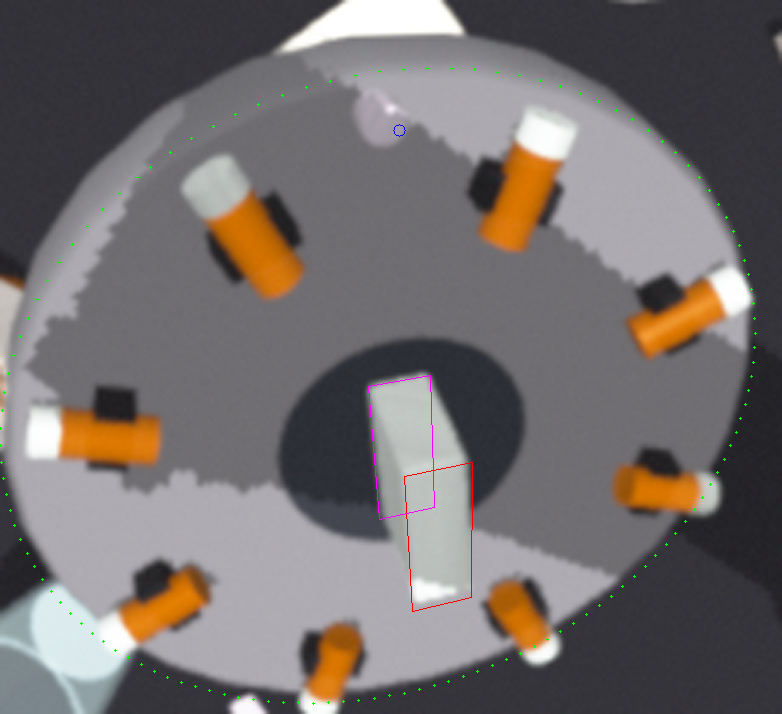

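```bash
python3 - <<'E'
from h import *
import pickle;from scipy.optimize import least_squares
d,t,s=pickle.load(open("v.pkl","rb"))
W=lambda x,y:np.array([x,y])/3.4-.5+[180,30]
pk=[(lambda th:barc(th,.023,.008,.036),W(401,478)),(lambda th:barc(th,.023,-.008,.036),W(471,462)),(lambda th:barc(th,-.023,.008,.036),W(412,602)),
(lambda th:barc(th,.023,.008,0),W(369,388)),(lambda th:barc(th,.023,-.008,0),W(430,375)),(lambda th:face(th,.095,.01),W(387,130))]
def f(p,full=True):
    r=[]
    for g,x in pk: r+=list(projw(d,rot(p[:2],p[2],g(p[3])))-x)
    # rim: extreme points of ellipse
    E=np.array([projw(d,rot(p[:2],p[2],face(a,.105,0))) for a in np.arange(0,6.28,.02)])
    r+=[E[:,0].max()-W(748,0)[0],E[:,1].max()-W(0,693)[1],E[:,0].min()-W(8,0)[0]]
    r+=list((p[:3]-[.558,.0925,-.02])/[.004,.004,.06])
    return np.array(r)
q=least_squares(f,[.558,.092,-.02,-.5],loss="soft_l1");print(q.x,np.round(q.fun,1))
p=q.x
overlay(d,projw,p,180,30,230,210,3.4,"pics/w3.png")
overlay(t,proj,p,200,150,120,110,5,"pics/t3.png")
np.save("p.npy",p)
hub=rot(p[:2],p[2],face(0,0,.018));print("hub",hub)
E
```

```text
[ 0.55827202  0.09131279 -0.06069038 -0.49231505] [ 0.1 -0.4 -0.5  0.   0.7  2.2 -0.3 -0.8 -0.2 -0.6  0.2  0.2  3.3  1.6
 -1.8  0.1 -0.3 -0.7]
hub [0.53288272 0.09285557 0.16570631]
```

View pics/w3.png

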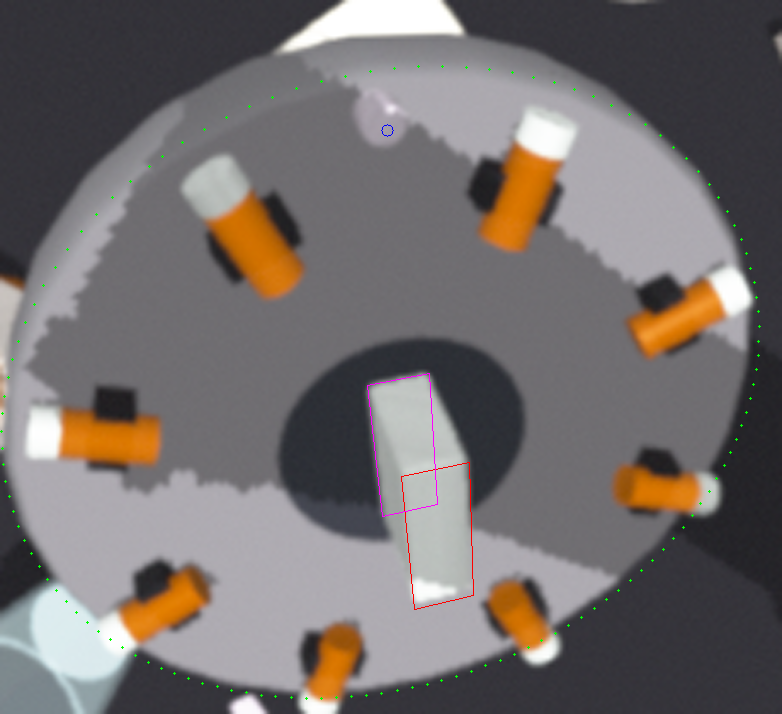

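```bash
python3 - <<'E'
from h import *
togo((.529,.093,.232),-36)
E
```

```text
TCP [0.5145 0.0869 0.3539] yaw -36.9 tilt [ 0.001 -0.    -1.   ] shift [ 0.79 -1.36 12.19] twist -0.015314186698007382
```

move_arm([
  [0.8,-1.35,2],
  [0.8,-1.35,5],
  [0.8,-1.35,7],
  [0.8,-1.35,9],
  [0.8,-1.35,9],
], gripper=[0.55,0.55,0.55,0.55,0.55], twist=[-0.02,-0.02,-0.02,-0.02,-0.02], squeeze=25)

```text
t: 6.05
eef_pos: [0.5268, 0.0928, 0.26]
tool_rot: [0.002, 0.952, -0.306, -0.003]
contact_force: [-0.8, 0.1, -0.7]
gripper_width: 0.547
```

```bash
python3 - <<'E'
from h import *
p=np.load("p.npy");d=read_camera("wrist");overlay(d,projw,p,180,10,240,210,3.3,"pics/w4.png")
o=get_obs();print(o["torque"],o["contact_force"],o["t"]);togo((.529,.093,.232),-36)
E
```

```text
[-0.00588948 -0.035365   -0.00600358] [0.14620705 0.71209289 0.89596007] 6.1
TCP [0.5276 0.0932 0.2621] yaw -35.7 tilt [-0.004 -0.001 -1.   ] shift [ 0.13 -0.08  3.01] twist 0.005729929923838043
```

View pics/w4.png

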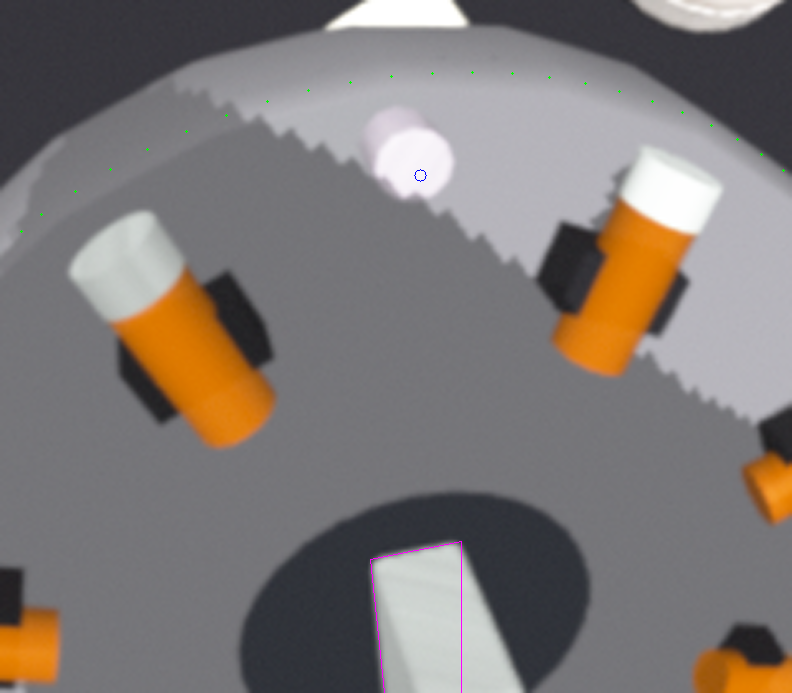

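The overlay fits the bar and stud to about 1–2 mm. I'll go down and close.

move_arm([
  [0.1,-0.1,1.5],
  [0.1,-0.1,2.9],
  [0.1,-0.1,2.9],
  [0.1,-0.1,2.9],
  [0.1,-0.1,2.9],
], gripper=[0.55,0.55,0.4,0.25,0.1], twist=[0,0,0,0,0], squeeze=25)

```text
t: 6.52
eef_pos: [0.5297, 0.0932, 0.2359]
tool_rot: [0.001, 0.952, -0.306, -0.0]
contact_force: [-3.1, -3.5, -1.0]
gripper_width: 0.235
```

```bash
cat >> h.py <<'E'
def meas(n=1,show=True):
    p=np.load("p.npy");hub=rot(p[:2],p[2],face(0,0,.018));s=rot([0,0],p[2],[-S,0,C])
    L=[]
    for i in range(n):
        o=get_obs();F=np.array(o["contact_force"]);T=np.array(o["torque"])
        L.append([s@(T+np.cross(np.array(o["eef_pos"])-hub,F)), s@T]+list(F)+list(T))
        if i<n-1: read_camera("wrist")
    return np.array(L),o
E
python3 - <<'E'
from h import *
L,o=meas(4);print(np.round(L,3));togo((.529,.093,.232),-36);print(o["gripper_width"],o["t"])
E
```

```text
[[ 0.197  0.323 -3.057 -3.509 -1.029 -0.45   0.488  0.082]
 [ 0.285  0.425 -4.348 -3.816 -0.357 -0.482  0.568  0.179]
 [ 0.32   0.452 -4.657 -3.558  1.833 -0.604  0.694  0.13 ]
 [ 0.287  0.421 -3.361 -3.696  1.509 -0.555  0.633  0.127]]
TCP [0.5297 0.0932 0.2359] yaw -35.7 tilt [-0.    -0.001 -1.   ] shift [-0.05  0.05  0.39] twist 0.0055833005032206754
0.23460693393703733 6.6667
```

move_arm([
  [0,0,0],
  [0,0,0],
  [0,0,0],
  [0,0,0],
], gripper=[0.1,0.1,0.1,0.1], twist=[-0.03,-0.07,-0.12,-0.17], squeeze=60)

```text
t: 7.0
eef_pos: [0.5286, 0.0932, 0.2364]
tool_rot: [0.001, 0.975, -0.224, -0.001]
contact_force: [-11.0, -5.4, 11.8]
gripper_width: 0.203
```

```bash
cat > m.py <<'E'
from h import *
import json,sys
L,o=meas(3);d=read_camera("wrist");L2,o=meas(1);L=np.vstack([L,L2])
print(np.round(L,3));togo((.53,.093,.235),0);print(round(o["gripper_width"],3),o["t"])
p=np.load("p.npy");c=projw(d,rot(p[:2],p[2],face(0,.0,0)))
nm="pics/s%d.png"%round(o["t"]*100);cv2.imwrite(nm,d["pixels"][:,:,::-1])
r=[x for x in spot_point("index_stud","wrist") if x["p"]>.3]
if r:
    X=np.array(r[0]["centre"]);X[:2]-=p[:2];c,s=np.cos(p[2]),np.sin(p[2]);X=np.array([c*X[0]+s*X[1],-s*X[0]+c*X[1],X[2]])
    w=X-face(0,0,.01);th=np.arctan2(w[1],w@np.array([C,0,S]));print("stud theta",round(th,3),"r",round(float(np.linalg.norm(w)),3),r[0]["p"])
_,R=tool(o)
json.dump(dict(t=float(o["t"]),L=L.tolist(),yaw=float(np.arctan2(R[1,0],R[0,0])),pos=list(map(float,o["eef_pos"]))),open("log.jsonl","a"));open("log.jsonl","a").write("\n")
E
python3 m.py
```

```text
[[ -0.013   0.192 -11.044  -5.393  11.834  -0.565   1.772  -0.194]
 [  0.091   0.287 -11.636  -5.11   11.431  -0.459   1.933  -0.021]
 [  0.148   0.344 -11.972  -5.101  10.584  -0.447   1.911   0.055]
 [  0.121   0.333 -10.676  -5.635  10.727  -0.461   1.905   0.033]]
TCP [0.5286 0.0932 0.2364] yaw -25.9 tilt [-0.003 -0.002 -1.   ] shift [ 0.14 -0.04  0.14] twist -0.4527740607816162
0.207 7.15
stud theta -0.41 r 0.096 0.95
```

```bash
cat > q.py <<'E'
from h import *
import json
L,o=meas(1);_,R=tool(o);y=float(np.arctan2(R[1,0],R[0,0]))
print(np.round(L,3),"yaw",round(np.degrees(y),1),np.round(o["eef_pos"],4),round(o["gripper_width"],3),np.round(o["joint_vel"][6],2))
open("log2.jsonl","a").write(json.dumps(dict(t=float(o["t"]),L=L[0].tolist(),yaw=y,pos=list(map(float,o["eef_pos"])),R=R.tolist(),w=float(o["gripper_width"]),jt=list(map(float,o["joint_torque"])),q=list(map(float,o["q"]))))+"\n")
E
echo
```

move_arm([
  [0,0,0],
  [0,0,0],
], gripper=[0.1,0.1], twist=[-0.06,-0.12])

```text
t: 7.37
eef_pos: [0.5283, 0.0931, 0.2367]
tool_rot: [0.001, 0.986, -0.165, -0.001]
contact_force: [-12.9, -6.1, 15.9]
gripper_width: 0.192
```

```bash
python3 q.py
```

```text
[[ -0.057   0.175 -12.881  -6.097  15.918  -0.937   2.34   -0.467]] yaw -19.0 [0.5283 0.0931 0.2367] 0.192 0.66
```

move_arm([
  [0,0,0],
  [0,0,0],
], gripper=[0.1,0.1], twist=[-0.06,-0.12])

```text
t: 7.53
eef_pos: [0.5283, 0.093, 0.2366]
tool_rot: [0.001, 0.994, -0.105, -0.001]
contact_force: [-5.9, -3.2, -5.1]
gripper_width: 0.181
```

```bash
python3 q.py
```

```text
[[-0.307 -0.187 -5.905 -3.175 -5.06  -0.112  0.987 -0.328]] yaw -12.1 [0.5283 0.093  0.2366] 0.181 0.65
```

move_arm([
  [0,0,0],
  [0,0,0],
], gripper=[0.1,0.1], twist=[-0.06,-0.12])

```text
t: 7.7
eef_pos: [0.5284, 0.0929, 0.2363]
tool_rot: [0.001, 0.999, -0.046, -0.001]
contact_force: [-11.5, -5.8, 9.8]
gripper_width: 0.171
```

```bash
python3 q.py
```

```text
[[ -0.067   0.153 -11.546  -5.829   9.83   -0.965   1.882  -0.492]] yaw -5.2 [0.5284 0.0929 0.2363] 0.171 0.65
```

move_arm([
  [0,0,0],
  [0,0,0],
], gripper=[0.1,0.1], twist=[-0.06,-0.12])

```text
t: 7.87
eef_pos: [0.5286, 0.093, 0.236]
tool_rot: [0.001, 1.0, 0.014, -0.001]
contact_force: [-1.5, -2.1, -5.6]
gripper_width: 0.176
```

```bash
python3 q.py
```

```text
[[-0.388 -0.315 -1.511 -2.067 -5.553 -0.722 -0.077 -0.818]] yaw 1.6 [0.5286 0.093  0.236 ] 0.176 0.65
```

move_arm([
  [0,0,0],
  [0,0,0],
], gripper=[0.1,0.1], twist=[-0.06,-0.12])

```text
t: 8.03
eef_pos: [0.5284, 0.093, 0.2363]
tool_rot: [0.001, 0.997, 0.074, -0.002]
contact_force: [-9.6, -3.3, 8.2]
gripper_width: 0.171
```

```bash
python3 q.py
```

```text
[[-0.341 -0.21  -9.581 -3.323  8.241 -1.491  1.776 -1.245]] yaw 8.4 [0.5284 0.093  0.2363] 0.171 0.65
```

move_arm([
  [0,0,0],
  [0,0,0],
], gripper=[0.1,0.1], twist=[-0.06,-0.12])

```text
t: 8.2
eef_pos: [0.5281, 0.0929, 0.2367]
tool_rot: [0.001, 0.991, 0.133, -0.002]
contact_force: [-14.7, -6.3, 20.3]
gripper_width: 0.176
```

```bash
python3 q.py
```

```text
[[  0.072   0.314 -14.661  -6.328  20.337  -2.324   2.771  -1.184]] yaw 15.3 [0.5281 0.0929 0.2367] 0.176 0.66
```

move_arm([
  [0,0,0],
  [0,0,0],
], gripper=[0.1,0.1], twist=[-0.06,-0.12])

```text
t: 8.37
eef_pos: [0.5281, 0.0927, 0.2369]
tool_rot: [0.002, 0.981, 0.192, -0.002]
contact_force: [-14.9, -2.6, 17.1]
gripper_width: 0.171
```

```bash
python3 q.py
```

```text
[[ -0.197  -0.078 -14.939  -2.579  17.104  -2.686   2.551  -1.865]] yaw 22.1 [0.5281 0.0927 0.2369] 0.171 0.64
```

move_arm([
  [0,0,0],
  [0,0,0],
], gripper=[0.1,0.1], twist=[-0.06,-0.12])

```text
t: 8.53
eef_pos: [0.5277, 0.0925, 0.2374]
tool_rot: [0.002, 0.968, 0.25, -0.003]
contact_force: [-17.5, -5.0, 24.8]
gripper_width: 0.17
```

```bash
python3 q.py
```

```text
[[ -0.121   0.085 -17.453  -5.041  24.767  -2.961   3.382  -1.875]] yaw 29.0 [0.5277 0.0925 0.2374] 0.17 0.64
```

move_arm([
  [0,0,0],
  [0,0,0],
], gripper=[0.1,0.1], twist=[-0.06,-0.12])

```text
t: 8.7
eef_pos: [0.5275, 0.0922, 0.2381]
tool_rot: [0.002, 0.951, 0.308, -0.004]
contact_force: [-21.6, -6.6, 32.0]
gripper_width: 0.175
```

```bash
python3 q.py; python3 m.py
```

```text
[[  0.184   0.454 -21.64   -6.648  31.992  -3.196   4.208  -1.618]] yaw 35.9 [0.5275 0.0922 0.2381] 0.175 0.65
[[  0.184   0.454 -21.64   -6.648  31.992  -3.196   4.208  -1.618]
 [  0.37    0.634 -22.251  -6.427  32.323  -3.075   4.226  -1.33 ]
 [  0.524   0.779 -21.598  -6.209  31.897  -3.179   4.143  -1.221]
 [  0.5     0.769 -21.763  -6.649  32.255  -3.115   4.169  -1.193]]
TCP [0.5274 0.0922 0.2381] yaw 35.8 tilt [-0.005 -0.006 -1.   ] shift [0.26 0.08 0.3 ] twist 0.6244168964996308
0.177 8.85
stud theta 0.542 r 0.089 0.98
```

```bash
cat > an.py <<'E'
from h import *
import json
from scipy.optimize import least_squares
p=np.load("p.npy");hub=rot(p[:2],p[2],face(0,0,.018));s=rot([0,0],p[2],[-S,0,C])
D=[json.loads(l) for l in open("log2.jsonl")]
for k in [0,.05,.1,.15,.2]:
    M=[];th=[];sg=[]
    for i,d in enumerate(D):
        L=np.array(d["L"]);F=L[2:5];T=L[5:8];R=np.array(d["R"]);r=np.array(d["pos"])-k*R[:,2]-hub
        M.append(s@(T+np.cross(r,F)));a=d["yaw"]-p[2];th.append(np.arctan2(np.sin(a)*C,np.cos(a)));sg.append(d.get("dir",1))
    M=np.array(M);th=np.array(th);sg=np.array(sg)
    # tool moment M = -(drag*sign) + gravity torque on drum(th)
    A=np.c_[np.sin(th),np.cos(th)];b=M+.27*sg
    x,res,_,_=np.linalg.lstsq(A,b,rcond=None);e=b-A@x
    print(k,np.round(M,2),"fit",np.round(x,2),"rms",round(e.std(),3))
print(np.round(th,2))
E
python3 an.py
```

```text
0 [-0.06 -0.31 -0.07 -0.39 -0.34  0.07 -0.2  -0.12  0.18] fit [0.31 0.08] rms 0.167
0.05 [-0.24 -0.4  -0.24 -0.44 -0.44 -0.12 -0.29 -0.28 -0.03] fit [ 0.23 -0.05] rms 0.118
0.1 [-0.42 -0.49 -0.41 -0.5  -0.55 -0.31 -0.38 -0.45 -0.24] fit [ 0.15 -0.18] rms 0.075
0.15 [-0.6  -0.59 -0.59 -0.56 -0.65 -0.5  -0.47 -0.61 -0.45] fit [ 0.08 -0.32] rms 0.052
0.2 [-0.79 -0.68 -0.76 -0.61 -0.75 -0.7  -0.57 -0.77 -0.66] fit [ 0.   -0.45] rms 0.073
[-0.23 -0.13 -0.03  0.08  0.18  0.28  0.39  0.49  0.61]
```

move_arm([
  [0,0,-0.3],
  [0,0,-0.3],
  [0,0,-0.3],
], gripper=[0.27,0.27,0.27], twist=[0,0,0], squeeze=60)

```text
t: 9.15
eef_pos: [0.5311, 0.0942, 0.2392]
tool_rot: [0.0, 0.951, 0.309, 0.002]
contact_force: [-0.0, -1.2, 2.0]
gripper_width: 0.273
```

```bash
python3 m.py
```

```text
[[ 0.094  0.139 -0.022 -1.16   1.958 -0.307 -0.135 -0.023]
 [ 0.077  0.185  1.472 -2.934  2.259 -0.442 -0.224 -0.048]
 [ 0.142  0.192  0.686 -1.312  2.285 -0.475 -0.337 -0.057]
 [ 0.234  0.292  2.454 -1.608  3.26  -0.523 -0.423  0.034]]
TCP [0.5311 0.0941 0.2384] yaw 36.0 tilt [ 0.003  0.    -1.   ] shift [-0.15  0.02  0.34] twist 0.6276043492147614
0.271 9.3
stud theta 0.547 r 0.092 0.69
```

```bash
sed -i 's/R=R.tolist(),/R=R.tolist(),dir=int(__import__("sys").argv[1]),/; s/log2/log3/' q.py
```

move_arm([
  [0,0,0],
  [0,0,0],
  [0,0,0],
  [0,0,0],
], gripper=[0.27,0.27,0.27,0.27], twist=[0.07,0.14,0.2,0.26])

```text
t: 9.68
eef_pos: [0.5301, 0.0945, 0.2374]
tool_rot: [-0.0, 0.983, 0.182, 0.0]
contact_force: [1.7, -0.8, 1.5]
gripper_width: 0.269
```

```bash
python3 q.py -1
```

```text
[[ 0.24   0.266  1.723 -0.752  1.524 -0.246 -0.214  0.168]] yaw 20.9 [0.5301 0.0945 0.2374] 0.269 -0.65
```

move_arm([
  [0,0,0],
  [0,0,0],
], gripper=[0.27,0.27], twist=[0.05,0.1])

```text
t: 9.85
eef_pos: [0.53, 0.0944, 0.2374]
tool_rot: [-0.0, 0.991, 0.133, -0.0]
contact_force: [1.1, -0.4, 0.3]
gripper_width: 0.27
```

```bash
python3 q.py -1
```

```text
[[ 0.178  0.193  1.08  -0.443  0.256 -0.286 -0.268  0.06 ]] yaw 15.2 [0.53   0.0944 0.2374] 0.27 -0.54
```

move_arm([
  [0,0,0],
  [0,0,0],
], gripper=[0.27,0.27], twist=[0.05,0.1])

```text
t: 10.02
eef_pos: [0.53, 0.0944, 0.2373]
tool_rot: [-0.0, 0.997, 0.083, -0.0]
contact_force: [1.7, -1.4, -0.1]
gripper_width: 0.268
```

```bash
python3 q.py -1; python3 m.py
```

```text
[[ 0.134  0.182  1.668 -1.428 -0.112 -0.339 -0.319  0.016]] yaw 9.5 [0.53   0.0944 0.2373] 0.268 -0.54
[[ 0.134  0.182  1.668 -1.428 -0.112 -0.339 -0.319  0.016]
 [ 0.061  0.12   1.431 -1.723 -0.496 -0.164 -0.125  0.044]
 [ 0.084  0.129  1.123 -1.316 -0.384 -0.24  -0.163  0.009]
 [ 0.072  0.127  0.902 -1.59  -0.334 -0.234 -0.205  0.011]]
TCP [0.5298 0.0944 0.2373] yaw 9.7 tilt [-0.001  0.    -1.   ] shift [-0.    0.14  0.23] twist 0.16956327182282022
0.27 10.1667
stud theta 0.349 r 0.091 0.62
```

move_arm([
  [0,0,0],
  [0,0,0],
  [0,0,0],
], gripper=[0.27,0.27,0.27], twist=[0.05,0.1,0.15])

```text
t: 10.47
eef_pos: [0.5298, 0.0941, 0.2374]
tool_rot: [0.0, 1.0, 0.009, -0.0]
contact_force: [0.9, -1.4, -0.2]
gripper_width: 0.268
```

```bash
python3 q.py -1
```

```text
[[ 0.145  0.194  0.859 -1.432 -0.168 -0.377 -0.221  0.002]] yaw 1.0 [0.5298 0.0941 0.2374] 0.268 -0.54
```

move_arm([
  [0,0,0],
  [0,0,0],
], gripper=[0.27,0.27], twist=[0.05,0.1])

```text
t: 10.63
eef_pos: [0.5299, 0.0939, 0.2374]
tool_rot: [0.0, 0.999, -0.042, -0.0]
contact_force: [1.4, -2.9, -1.4]
gripper_width: 0.269
```

```bash
python3 q.py -1
```

```text
[[ 0.231  0.333  1.364 -2.947 -1.365 -0.529 -0.221  0.071]] yaw -4.8 [0.5299 0.0939 0.2374] 0.269 -0.54
```

move_arm([
  [0,0,0],
  [0,0,0],
], gripper=[0.27,0.27], twist=[0.05,0.1])

```text
t: 10.8
eef_pos: [0.5299, 0.0937, 0.2373]
tool_rot: [0.0, 0.996, -0.092, -0.0]
contact_force: [2.4, -2.8, -2.2]
gripper_width: 0.273
```

```bash
python3 q.py -1
```

```text
[[ 0.239  0.335  2.391 -2.845 -2.204 -0.63  -0.367  0.016]] yaw -10.5 [0.5299 0.0937 0.2373] 0.273 -0.54
```

move_arm([
  [0,0,0],
  [0,0,0],
], gripper=[0.27,0.27], twist=[0.05,0.1])

```text
t: 10.97
eef_pos: [0.5298, 0.0934, 0.2372]
tool_rot: [0.001, 0.99, -0.141, -0.0]
contact_force: [1.1, -3.7, -0.8]
gripper_width: 0.272
```

```bash
python3 q.py -1
```

```text
[[ 0.267  0.394  1.068 -3.669 -0.775 -0.743 -0.279  0.011]] yaw -16.2 [0.5298 0.0934 0.2372] 0.272 -0.55
```

move_arm([
  [0,0,0],
  [0,0,0],
], gripper=[0.27,0.27], twist=[0.05,0.1])

```text
t: 11.13
eef_pos: [0.5298, 0.0932, 0.2371]
tool_rot: [0.001, 0.982, -0.191, -0.0]
contact_force: [1.6, -3.5, -2.2]
gripper_width: 0.271
```

```bash
python3 q.py -1
```

```text
[[ 0.353  0.473  1.551 -3.512 -2.202 -0.784 -0.359  0.082]] yaw -22.0 [0.5298 0.0932 0.2371] 0.271 -0.55
```

move_arm([
  [0,0,0],
  [0,0,0],
], gripper=[0.27,0.27], twist=[0.05,0.1])

```text
t: 11.3
eef_pos: [0.5296, 0.0932, 0.237]
tool_rot: [0.001, 0.971, -0.239, -0.001]
contact_force: [0.2, -3.4, -2.6]
gripper_width: 0.271
```

```bash
python3 q.py -1; python3 m.py
```

```text
[[ 0.228  0.347  0.25  -3.439 -2.639 -0.644 -0.237  0.017]] yaw -27.7 [0.5296 0.0932 0.237 ] 0.271 -0.55
[[ 0.228  0.347  0.25  -3.439 -2.639 -0.644 -0.237  0.017]
 [ 0.163  0.224 -0.26  -1.753 -1.585 -0.38   0.079  0.024]
 [ 0.134  0.193 -1.049 -1.672 -0.791 -0.345  0.177  0.006]
 [ 0.143  0.204 -1.278 -1.72  -1.313 -0.388  0.194 -0.009]]
TCP [0.5292 0.094  0.2371] yaw -27.5 tilt [-0.002 -0.001 -1.   ] shift [0.12 0.06 0.21] twist -0.4799469672402655
0.272 11.45
stud theta -0.24 r 0.091 0.72
```

```bash
sed -i 's/D=\[json.loads(l) for l in open("log2.jsonl")\]/D=[json.loads(l) for f in ("log2.jsonl","log3.jsonl") for l in open(f)]/; s/\[0,.05,.1,.15,.2\]/[.06,.08,.1,.12,.14,.16]/' an.py; python3 an.py; grep -n "" log3.jsonl | tail -1 | grep -o '"q".*'
```

```text
0.06 [-0.28 -0.42 -0.27 -0.46 -0.47 -0.16 -0.31 -0.32 -0.07  0.22  0.17  0.09
  0.1   0.14  0.15  0.15  0.24  0.12] fit [ 0.15 -0.09] rms 0.092
0.08 [-0.35 -0.46 -0.34 -0.48 -0.51 -0.23 -0.34 -0.38 -0.16  0.21  0.16  0.08
  0.09  0.11  0.12  0.11  0.21  0.08] fit [ 0.14 -0.13] rms 0.075
0.1 [-0.42 -0.49 -0.41 -0.5  -0.55 -0.31 -0.38 -0.45 -0.24  0.21  0.16  0.06
  0.07  0.08  0.1   0.08  0.17  0.05] fit [ 0.12 -0.17] rms 0.062
0.12 [-0.49 -0.53 -0.48 -0.52 -0.59 -0.39 -0.42 -0.51 -0.32  0.2   0.15  0.05
  0.06  0.05  0.07  0.04  0.14  0.01] fit [ 0.11 -0.21] rms 0.058
0.14 [-0.57 -0.57 -0.55 -0.55 -0.63 -0.47 -0.46 -0.58 -0.41  0.19  0.15  0.04
  0.04  0.02  0.04 -0.    0.1  -0.03] fit [ 0.09 -0.25] rms 0.064
0.16 [-0.64 -0.6  -0.62 -0.57 -0.67 -0.54 -0.49 -0.64 -0.49  0.18  0.15  0.02
  0.03 -0.01  0.01 -0.04  0.06 -0.06] fit [ 0.08 -0.29] rms 0.077
[-0.23 -0.13 -0.03  0.08  0.18  0.28  0.39  0.49  0.61  0.37  0.28  0.19
  0.07 -0.02 -0.1  -0.19 -0.28 -0.36]
"q": [-0.025622832220723812, 0.3514878151484482, -0.3235343291168434, 1.9315416373320269, 0.14322207476190982, 0.8822849253456297, -2.476512925776411]}
```

move_arm([
  [0,0,0],
  [0,0,-3],
  [0,0,-5],
  [0,0,-5],
  [0,0,-5],
], gripper=[0.5,0.5,0.5,0.5,0.5], twist=[0,0,-0.1,-0.22,-0.34])

```text
t: 11.92
eef_pos: [0.5309, 0.0955, 0.2897]
tool_rot: [-0.001, 0.998, -0.067, 0.002]
contact_force: [-0.4, -0.9, -0.9]
gripper_width: 0.503
```

move_arm([
  [0,0,0],
  [0,0,0],
  [0,0,0],
  [0,0,0],
  [0,0,0],
], gripper=[0.5,0.5,0.5,0.5,0.5], twist=[-0.12,-0.24,-0.36,-0.48,-0.6])

```text
t: 12.33
eef_pos: [0.5301, 0.0951, 0.2881]
tool_rot: [-0.0, 0.973, 0.231, 0.001]
contact_force: [-0.5, -0.5, 0.3]
gripper_width: 0.497
```

move_arm([
  [0,0,0],
  [0,0,0],
  [0,0,0],
  [0,0,0],
  [0,0,0],
], gripper=[0.5,0.5,0.5,0.5,0.5], twist=[-0.12,-0.24,-0.36,-0.48,-0.6])

```text
t: 12.75
eef_pos: [0.5301, 0.0951, 0.2881]
tool_rot: [-0.0, 0.861, 0.508, 0.001]
contact_force: [0.6, -0.1, -0.5]
gripper_width: 0.5
```

move_arm([
  [0,0,0],
  [0,0,0],
  [0,0,0],
  [0,0,0],
  [0,0,0],
], gripper=[0.5,0.5,0.5,0.5,0.5], twist=[-0.12,-0.24,-0.36,-0.48,-0.6])

```text
t: 13.17
eef_pos: [0.5301, 0.095, 0.2881]
tool_rot: [-0.0, 0.673, 0.74, 0.001]
contact_force: [-0.4, 0.8, -0.2]
gripper_width: 0.501
```

move_arm([
  [0,0,0],
  [0,0,0],
  [0,0,0],
  [0,0,0],
  [0,0,0],
], gripper=[0.5,0.5,0.5,0.5,0.5], twist=[-0.12,-0.24,-0.36,-0.48,-0.6])

```text
t: 13.58
eef_pos: [0.5301, 0.095, 0.2881]
tool_rot: [0.0, 0.424, 0.906, 0.001]
contact_force: [0.4, 0.5, -0.5]
gripper_width: 0.496
```

```bash
python3 - <<'E'
from h import *
read_camera("wrist");r=spot_point("index_stud","wrist");p=np.load("p.npy")
for x in r[:2]:
    X=np.array(x["centre"]);X[:2]-=p[:2];c,s=np.cos(p[2]),np.sin(p[2]);X=np.array([c*X[0]+s*X[1],-s*X[0]+c*X[1],X[2]])
    w=X-face(0,0,.01);th=np.arctan2(w[1],w@np.array([C,0,S]));print("stud theta",round(th,3),round(float(np.linalg.norm(w)),3),x["p"])
d=read_camera("top");q=p.copy();q[3]=-.26;overlay(d,proj,q,200,150,120,110,5,"pics/t4.png")
L,o=meas(1);print(np.round(L,3),np.round(o["q"],2),o["t"]);togo((.529,.0935,.2375),-200)
E
```

```text
[[-0.065 -0.066  0.543 -0.008  0.028  0.015 -0.008 -0.068]] [ 0.39  0.39 -0.85  1.86  0.33  1.04  0.09] 13.7333
TCP [0.5301 0.0947 0.2879] yaw 129.3 tilt [ 0.     0.001 -1.   ] shift [-0.03 -0.16  5.04] twist 5.746623109355313
```

View pics/t4.png

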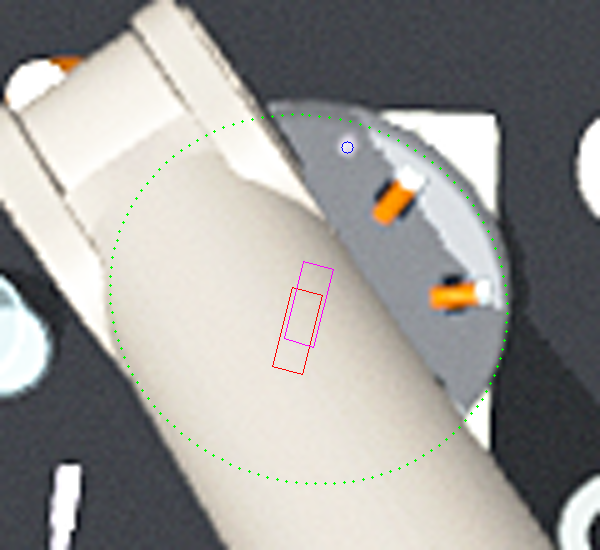

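move_arm([
  [0,-0.1,0],
  [0,-0.1,0],
  [0,-0.1,0.5],
  [0,-0.1,2.5],
  [0,-0.1,5],
], gripper=[0.5,0.5,0.5,0.5,0.5], twist=[-0.12,-0.24,-0.36,-0.43,-0.43])

```text
t: 14.15
eef_pos: [0.5304, 0.0943, 0.2388]
tool_rot: [0.002, 0.225, 0.974, 0.001]
contact_force: [0.6, -0.6, -0.7]
gripper_width: 0.5
```

move_arm([
  [0,0,0],
  [0,0,0],
  [0,0,0],
], gripper=[0.3,0.3,0.3], twist=[0,0,0.06])

```text
t: 14.4
eef_pos: [0.5296, 0.0942, 0.2387]
tool_rot: [0.0, 0.255, 0.967, 0.0]
contact_force: [0.4, -0.0, -0.2]
gripper_width: 0.298
```

```bash
python3 q.py -1;python3 - <<'E'
from h import *
d=read_camera("wrist");cv2.imwrite("pics/w5.png",d["pixels"][:,:,::-1])
E
```

```text
[[-0.041 -0.042  0.441 -0.001 -0.188 -0.02   0.002 -0.061]] yaw 150.5 [0.5296 0.0942 0.2387] 0.298 -0.7
```

View pics/w5.png

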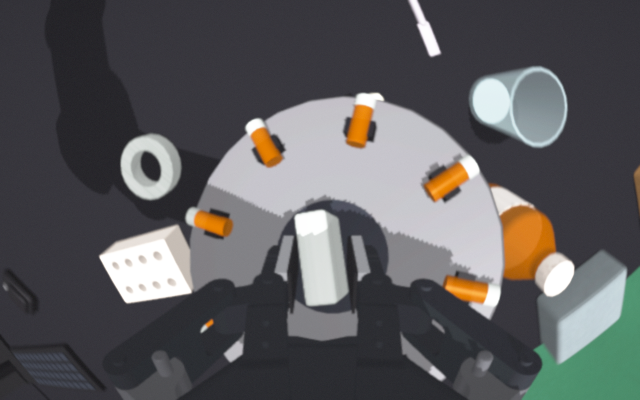

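The bar (320,258) sits between the fingers. I'll sweep on clockwise.

move_arm([
  [0,0,0],
  [0,0,0],
  [0,0,0],
], gripper=[0.3,0.3,0.3], twist=[0.06,0.12,0.18])

```text
t: 14.7
eef_pos: [0.53, 0.0929, 0.2392]
tool_rot: [0.001, 0.342, 0.94, -0.0]
contact_force: [0.4, -3.2, -0.4]
gripper_width: 0.298
```

```bash
python3 q.py -1
```

```text
[[ 0.331  0.445  0.357 -3.171 -0.424 -0.578 -0.155  0.171]] yaw 140.0 [0.53   0.0929 0.2392] 0.298 -0.63
```

move_arm([
  [0,0,0],
  [0,0,0],
], gripper=[0.3,0.3], twist=[0.05,0.1])

```text
t: 14.87
eef_pos: [0.5297, 0.0932, 0.2391]
tool_rot: [0.001, 0.388, 0.922, -0.0]
contact_force: [-1.7, -1.9, -1.1]
gripper_width: 0.301
```

```bash
python3 q.py -1
```

```text
[[ 0.189  0.261 -1.704 -1.896 -1.056 -0.378  0.065  0.07 ]] yaw 134.3 [0.5297 0.0932 0.2391] 0.301 -0.52
```

move_arm([
  [0,0,0],
  [0,0,0],
], gripper=[0.3,0.3], twist=[0.05,0.1])

```text
t: 15.03
eef_pos: [0.5296, 0.0933, 0.2391]
tool_rot: [0.001, 0.433, 0.901, -0.0]
contact_force: [-0.6, -2.2, -0.8]
gripper_width: 0.298
```

```bash
python3 q.py -1
```

```text
[[ 0.332  0.414 -0.65  -2.222 -0.753 -0.49   0.084  0.179]] yaw 128.6 [0.5296 0.0933 0.2391] 0.298 -0.52
```

move_arm([
  [0,0,0],
  [0,0,0],
], gripper=[0.3,0.3], twist=[0.05,0.1])

```text
t: 15.2
eef_pos: [0.5295, 0.0934, 0.2391]
tool_rot: [0.001, 0.478, 0.878, -0.0]
contact_force: [-1.5, -2.3, -0.0]
gripper_width: 0.298
```

```bash
python3 q.py -1
```

```text
[[ 0.203  0.289 -1.505 -2.301 -0.046 -0.435  0.16   0.063]] yaw 122.9 [0.5295 0.0934 0.2391] 0.298 -0.53
```

move_arm([
  [0,0,0],
  [0,0,0],
], gripper=[0.3,0.3], twist=[0.05,0.1])

```text
t: 15.37
eef_pos: [0.5295, 0.0935, 0.2392]
tool_rot: [0.001, 0.521, 0.853, 0.0]
contact_force: [-1.5, -2.1, 0.4]
gripper_width: 0.304
```

```bash
python3 q.py -1
```

```text
[[ 0.308  0.387 -1.519 -2.103  0.434 -0.424  0.171  0.185]] yaw 117.2 [0.5295 0.0935 0.2392] 0.304 -0.53
```

move_arm([
  [0,0,0],
  [0,0,0],
], gripper=[0.3,0.3], twist=[0.05,0.1])

```text
t: 15.53
eef_pos: [0.5295, 0.0936, 0.2393]
tool_rot: [0.001, 0.563, 0.826, 0.0]
contact_force: [-1.4, -1.5, 2.0]
gripper_width: 0.301
```

```bash
python3 q.py -1; python3 - <<'E'
from h import *
d=read_camera("wrist");cv2.imwrite("pics/w6.png",d["pixels"][:,:,::-1])
print(get_obs()["torque"],get_obs()["contact_force"])
E
```

```text
[[ 0.274  0.331 -1.381 -1.513  2.03  -0.35   0.243  0.163]] yaw 111.5 [0.5295 0.0936 0.2393] 0.301 -0.53
[-0.29945348  0.284344    0.07454947] [-1.94833132 -1.54550058  1.64449071]
```

View pics/w6.png

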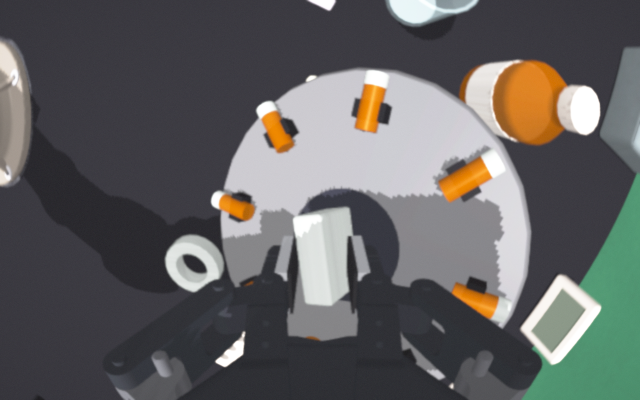

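move_arm([
  [0,0,0],
  [0,0,0],
  [0,0,0],
], gripper=[0.34,0.34,0.34], twist=[0.06,0.12,0.18])

```text
t: 15.83
eef_pos: [0.5295, 0.0938, 0.239]
tool_rot: [0.001, 0.635, 0.773, 0.0]
contact_force: [-0.9, -1.8, 1.6]
gripper_width: 0.336
```

```bash
python3 q.py -1
```

```text
[[ 0.44   0.506 -0.886 -1.778  1.635 -0.413  0.215  0.331]] yaw 101.2 [0.5295 0.0938 0.239 ] 0.336 -0.64
```

move_arm([
  [0,0,0],
  [0,0,0],
], gripper=[0.36,0.36], twist=[0.05,0.1])

```text
t: 16.0
eef_pos: [0.5295, 0.0939, 0.2391]
tool_rot: [0.001, 0.672, 0.74, 0.0]
contact_force: [-0.1, -1.7, 2.2]
gripper_width: 0.36
```

```bash
python3 q.py -1
```

```text
[[ 0.372  0.433 -0.129 -1.688  2.156 -0.381  0.268  0.263]] yaw 95.5 [0.5295 0.0939 0.2391] 0.36 -0.53
```

move_arm([
  [0,0,0],
  [0,0,0],
], gripper=[0.38,0.38], twist=[0.05,0.1])

```text
t: 16.17
eef_pos: [0.5295, 0.0938, 0.2391]
tool_rot: [0.001, 0.708, 0.706, 0.0]
contact_force: [-1.5, -1.5, 2.3]
gripper_width: 0.377
```

```bash
python3 q.py -1
```

```text
[[ 0.468  0.526 -1.466 -1.538  2.336 -0.473  0.223  0.318]] yaw 89.8 [0.5295 0.0938 0.2391] 0.377 -0.53
```

move_arm([
  [0,0,0],
  [0,0,0],
], gripper=[0.38,0.38], twist=[0.05,0.1])

```text
t: 16.33
eef_pos: [0.5295, 0.0938, 0.2392]
tool_rot: [0.001, 0.743, 0.669, 0.0]
contact_force: [-1.7, -2.2, 3.0]
gripper_width: 0.379
```

```bash
python3 q.py -1; python3 - <<'E'
from h import *
d=read_camera("wrist");cv2.imwrite("pics/w7.png",d["pixels"][:,:,::-1])
print(get_obs()["torque"],get_obs()["contact_force"])
E
```

```text
[[ 0.281  0.365 -1.719 -2.216  3.042 -0.346  0.506  0.195]] yaw 84.0 [0.5295 0.0938 0.2392] 0.379 -0.53
[-0.27307353  0.48114617  0.14383405] [-1.84529293 -1.15370597  2.75876148]
```

View pics/w7.png

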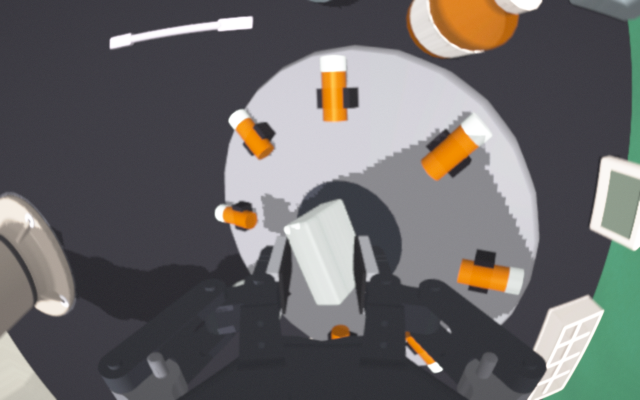

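move_arm([
  [0,0,-1],
  [0,0,-4],
  [0,0,-5.5],
  [0,0,-5.5],
  [0,0,-5.5],
], gripper=[0.45,0.75,0.75,0.75,0.75], twist=[0,0,-0.12,-0.24,-0.36])

```text
t: 16.8
eef_pos: [0.5302, 0.0946, 0.2956]
tool_rot: [0.002, 0.607, 0.795, 0.002]
contact_force: [-0.5, -0.9, -0.4]
gripper_width: 0.753
```

move_arm([
  [0,0,0],
  [0,0,0],
  [0,0,0],
  [0,0,0],
  [0,0,0],
], gripper=[0.75,0.75,0.75,0.75,0.75], twist=[-0.12,-0.24,-0.36,-0.48,-0.6])

```text
t: 17.22
eef_pos: [0.5296, 0.0941, 0.2942]
tool_rot: [0.001, 0.345, 0.938, 0.001]
contact_force: [0.2, 0.6, 0.0]
gripper_width: 0.752
```

move_arm([
  [0,0,0],
  [0,0,0],
  [0,0,0],
  [0,0,0],
  [0,0,0],
], gripper=[0.75,0.75,0.75,0.75,0.75], twist=[-0.12,-0.24,-0.36,-0.48,-0.6])

```text
t: 17.63
eef_pos: [0.5296, 0.0941, 0.2942]
tool_rot: [0.001, 0.053, 0.999, 0.0]
contact_force: [-0.7, 0.0, -0.8]
gripper_width: 0.75
```

move_arm([
  [0,0,0],
  [0,0,0],
  [0,0,0],
  [0,0,0],
], gripper=[0.75,0.75,0.75,0.75], twist=[-0.12,-0.24,-0.34,-0.34])

```text
t: 17.97
eef_pos: [0.5296, 0.0939, 0.2939]
tool_rot: [0.001, -0.115, 0.993, 0.0]
contact_force: [-0.2, -0.7, 1.0]
gripper_width: 0.754
```

```bash
python3 - <<'E'
from h import *
p=np.load("p.npy")
d=read_camera("wrist");cv2.imwrite("pics/w8.png",d["pixels"][:,:,::-1])
q=p.copy();q[3]=-1.22;overlay(d,projw,q,180,110,280,190,2.8,"pics/w8o.png")
for x in spot_point("index_stud","wrist")[:2]:
    X=np.array(x["centre"]);X[:2]-=p[:2];c,s=np.cos(p[2]),np.sin(p[2]);X=np.array([c*X[0]+s*X[1],-s*X[0]+c*X[1],X[2]])
    w=X-face(0,0,.01);th=np.arctan2(w[1],w@np.array([C,0,S]));print("stud theta",round(th,3),round(float(np.linalg.norm(w)),3),x["p"])
import pickle;pickle.dump(d,open("w8.pkl","wb"))
d=read_camera("top");overlay(d,proj,q,200,150,120,110,5,"pics/t5.png")
o=get_obs();print(np.round(o["q"],2),o["t"]);togo((.529,.0935,.24),-166)
E
```

```text
stud theta -1.253 0.095 0.93
stud theta -3.094 0.105 0.27
[ 0.53  0.46 -1.06  1.85  0.45  1.1   1.11] 18.1167
TCP [0.5294 0.0938 0.2934] yaw -167.2 tilt [ 0.001  0.    -1.   ] shift [ 0.05 -0.02  5.34] twist -0.020315471242960844
```

View pics/w8o.png

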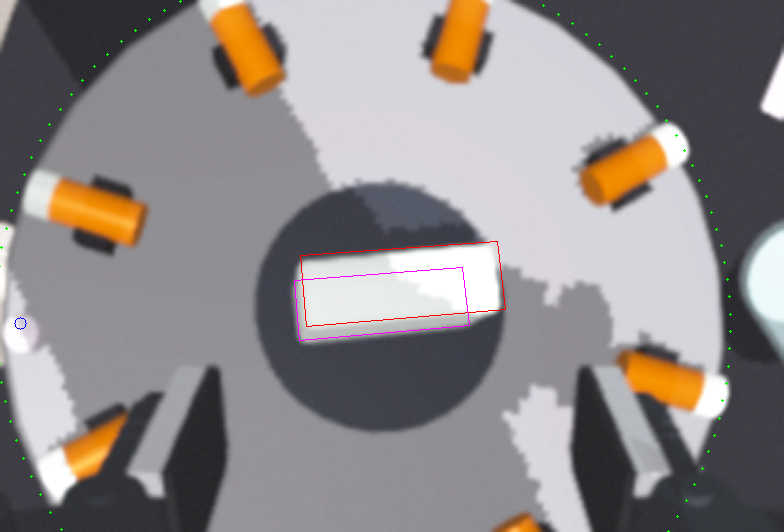

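View pics/t5.png

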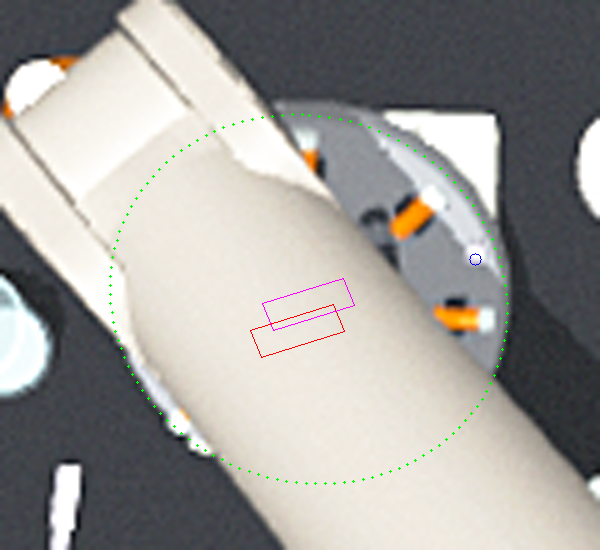

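The model matches at θ ≈ −1.24, with the stud seen at (20,330) in the wrist crop. I'll grip the bar by its ends.

move_arm([
  [0,0,3],
  [0,0,5.8],
  [0,0,5.8],
  [0,0,5.8],
  [0,0,5.8],
], gripper=[0.75,0.75,0.65,0.4,0.4], twist=[0,0,0,0,0], squeeze=22)

```text
t: 18.53
eef_pos: [0.528, 0.0926, 0.2339]
tool_rot: [-0.002, -0.113, 0.994, -0.001]
contact_force: [-0.6, -1.3, -17.4]
gripper_width: 0.546
```

```bash
sed -i 's/log3/log4/' q.py; python3 - <<'E'
from h import *
L,o=meas(2);print(np.round(L,3),o["gripper_width"]);togo((.529,.0935,.24),-166)
d=read_camera("wrist");cv2.imwrite("pics/w9.png",d["pixels"][:,:,::-1])
E
```

```text
[[  0.21    0.257  -0.608  -1.276 -17.364  -0.543  -0.031  -0.034]
 [  0.172   0.229  -0.589  -1.598 -18.06   -0.606   0.08   -0.111]] 0.5519824564453804
TCP [0.528  0.0926 0.2339] yaw -167.1 tilt [-0.003 -0.002 -1.   ] shift [-0.12  0.07 -0.61] twist -0.018668765569104944
```

View pics/w9.png

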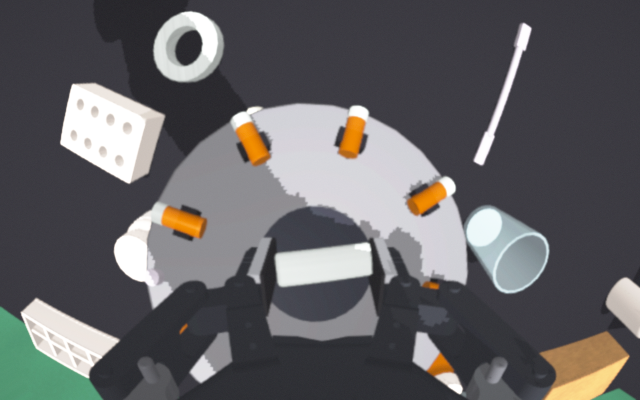

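move_arm([
  [0,0,0.15],
  [0,0,0.15],
  [0,0,0.15],
], gripper=[0.4,0.4,0.4], twist=[0.05,0.1,0.15], squeeze=25)

```text
t: 18.88
eef_pos: [0.5282, 0.0931, 0.234]
tool_rot: [-0.001, -0.037, 0.999, -0.001]
contact_force: [-8.2, -4.1, -2.8]
gripper_width: 0.547
```

```bash
python3 q.py -1
```

```text
[[ 0.676  0.824 -8.2   -4.08  -2.765 -0.626  1.613  0.52 ]] yaw -175.8 [0.5282 0.0931 0.234 ] 0.547 -0.51
```

move_arm([
  [0,0,0],
  [0,0,0],
], gripper=[0.4,0.4], twist=[0.05,0.1])

```text
t: 19.05
eef_pos: [0.5287, 0.0932, 0.2341]
tool_rot: [-0.0, 0.013, 1.0, -0.001]
contact_force: [-3.2, -3.8, -7.3]
gripper_width: 0.543
```

```bash
python3 q.py -1
```

```text
[[ 0.673  0.804 -3.246 -3.838 -7.344 -0.277  0.604  0.753]] yaw 178.5 [0.5287 0.0932 0.2341] 0.543 -0.51
```

move_arm([
  [0,0,0],
  [0,0,0],
], gripper=[0.4,0.4], twist=[0.05,0.1])

```text
t: 19.22
eef_pos: [0.5289, 0.0932, 0.2342]
tool_rot: [0.0, 0.063, 0.998, -0.001]
contact_force: [0.1, -5.0, -9.5]
gripper_width: 0.542
```

```bash
python3 q.py -1
```

```text
[[ 0.63   0.793  0.143 -4.987 -9.464 -0.331 -0.039  0.73 ]] yaw 172.8 [0.5289 0.0932 0.2342] 0.542 -0.52
```

move_arm([
  [0,0,0],
  [0,0,0],
], gripper=[0.4,0.4], twist=[0.05,0.1])

```text
t: 19.38
eef_pos: [0.5286, 0.0934, 0.2346]
tool_rot: [-0.0, 0.112, 0.994, -0.001]
contact_force: [-6.9, -6.1, 2.5]
gripper_width: 0.54
```

```bash
python3 q.py -1
```

```text
[[ 0.872  1.083 -6.857 -6.082  2.481 -0.316  1.254  1.033]] yaw 167.1 [0.5286 0.0934 0.2346] 0.54 -0.52
```

move_arm([
  [0,0,0],
  [0,0,0],
], gripper=[0.4,0.4], twist=[0.05,0.1])

```text
t: 19.55
eef_pos: [0.5285, 0.0935, 0.2349]
tool_rot: [0.0, 0.161, 0.987, -0.001]
contact_force: [-7.4, -4.9, -0.1]
gripper_width: 0.543
```

```bash
python3 q.py -1
```

```text
[[ 0.821  0.994 -7.359 -4.907 -0.079 -0.021  1.366  1.107]] yaw 161.4 [0.5285 0.0935 0.2349] 0.543 -0.52
```

move_arm([
  [0,0,0],
  [0,0,0],
], gripper=[0.4,0.4], twist=[0.05,0.1])

```text
t: 19.72
eef_pos: [0.528, 0.0941, 0.2353]
tool_rot: [-0.0, 0.21, 0.978, -0.001]
contact_force: [-11.1, -7.9, 8.9]
gripper_width: 0.538
```

```bash
python3 q.py -1
```

```text
[[  0.857   1.131 -11.146  -7.868   8.876   0.019   2.007   1.27 ]] yaw 155.7 [0.528  0.0941 0.2353] 0.538 -0.52
```

move_arm([
  [0,0,0],
  [0,0,0],
], gripper=[0.4,0.4], twist=[0.05,0.1])

```text
t: 19.88
eef_pos: [0.5293, 0.0935, 0.2351]
tool_rot: [0.001, 0.259, 0.966, -0.001]
contact_force: [-0.5, -6.3, -5.0]
gripper_width: 0.548
```

```bash
python3 q.py -1; python3 m.py; grep -o '"q".*' log4.jsonl|tail -1
```

```text
[[ 0.25   0.461 -0.524 -6.295 -5.043 -0.04  -0.17   0.525]] yaw 150.0 [0.5293 0.0935 0.2351] 0.548 -0.54
[[ 0.25   0.461 -0.524 -6.295 -5.043 -0.04  -0.17   0.525]
 [ 0.191  0.388 -3.319 -5.63  -1.964 -0.418  0.325  0.185]
 [ 0.182  0.388 -2.627 -5.904 -1.86  -0.508  0.364  0.126]
 [ 0.187  0.36  -3.583 -4.905 -1.106 -0.492  0.39   0.103]]
TCP [0.5297 0.0932 0.235 ] yaw 149.9 tilt [ 0.002 -0.001 -1.   ] shift [-0.04 -0.   -0.  ] twist 2.616904954363758
0.541 20.0333
"q": [0.36757448609332816, 0.45670756321506406, -0.8323320651840672, 1.9106463183341948, 0.41448690901367674, 0.9526988379821997, 0.3865759310960806]}
```

move_arm([
  [0,0,0],
  [0,0,0],
  [0,0,0],
], gripper=[0.59,0.59,0.59], twist=[0,0,0])

```text
t: 20.33
eef_pos: [0.5298, 0.0933, 0.235]
tool_rot: [0.001, 0.259, 0.966, -0.0]
contact_force: [-2.1, -4.4, -1.0]
gripper_width: 0.589
```

```bash
cat > th.py <<'E'
from h import *
from scipy.spatial.transform import Rotation
p=np.load("p.npy");d=read_camera("wrist")
for x in spot_point("index_stud","wrist")[:1]:
    X=np.array(x["centre"]);X[:2]-=p[:2];c,s=np.cos(p[2]),np.sin(p[2]);X=np.array([c*X[0]+s*X[1],-s*X[0]+c*X[1],X[2]])
    w=X-face(0,0,.01);th=np.arctan2(w[1],w@np.array([C,0,S]));print("stud theta",round(th,3),round(float(np.linalg.norm(w)),3),x["p"])
    px=projw(d,x["centre"]);print("px",px.round())
# mask of the bar -> fit theta by IoU with the model hull
r=cut_out("hub_bar","wrist")
if r:
    m=r[0]["pixels"].astype(np.uint8)
    best=[]
    for t in np.arange(-3.2,3.2,.02):
        P=np.array([projw(d,rot(p[:2],p[2],barc(t,a,b,h))) for a in(-.023,.023) for b in(-.008,.008) for h in(0,.036)]).astype(np.float32)
        h=cv2.convexHull(P);k=np.zeros_like(m);cv2.fillConvexPoly(k,h.astype(np.int32),1)
        best.append(((k&m).sum()/max(1,(k|m).sum()),t))
    best.sort(reverse=True);print("bar theta (mod pi)",[(round(a,2),round(t,2)) for a,t in best[:6]])
cv2.imwrite("pics/th%d.png"%round(get_obs()["t"]*100),d["pixels"][:,:,::-1]);L,o=meas(1);print(np.round(L,2),o["t"])
E
python3 th.py; ls -t pics|head -1
```

```text
bar theta (mod pi) [(np.float64(0.08), np.float64(2.9)), (np.float64(0.08), np.float64(-0.24)), (np.float64(0.08), np.float64(2.72)), (np.float64(0.08), np.float64(-0.42)), (np.float64(0.08), np.float64(2.68)), (np.float64(0.08), np.float64(-0.46))]
[[ 0.34  0.53 -2.99 -5.37 -0.39 -0.9   0.5   0.04]] 20.4833
th2048.png
```

View pics/th2048.png

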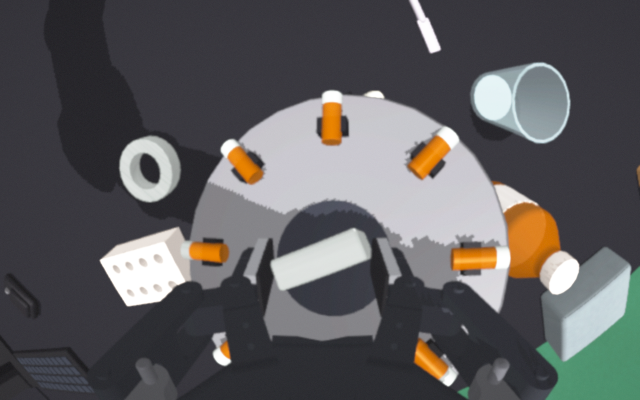

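```bash
cat > cor.py <<'E'
from h import *
import sys
from scipy.optimize import least_squares
# args: png not needed; corner pixels of bar midline ends (top face)
p=np.load("p.npy")
def th_from(pts,d,t0):
    f=lambda t:np.concatenate([projw(d,rot(p[:2],p[2],face(t[0],s*.023,.036)))+t[1:3]-q for s,q in pts])
    r=least_squares(f,[t0,0,0]);return r.x,r.fun
E
python3 - <<'E'
from cor import *
d=read_camera("wrist");o=get_obs();print(o["t"])
# -x end / +x end top-face end midpoints; stud side unknown: theta about -1.7 => +x end toward -y
for s in (1,-1):
    x,f=th_from([(s,np.array([276,278])),(-s,np.array([367,240]))],d,-1.6);print(s,x,f.round(1))
E
```

```text
20.5333
1 [-1.57587311  4.8428282   1.27048429] [ 1.3 -0.5 -1.3  0.5]
-1 [-4.71746577  4.8428282   1.27048429] [ 1.3 -0.5 -1.3  0.5]
```

move_arm([
  [0,0,0],
  [0,0,0],
  [0,0,0],
  [0,0,0],
  [0,0,0],
], gripper=[0.59,0.58,0.57,0.57,0.57], twist=[-0.1,-0.2,-0.3,-0.38,-0.43])

```text
t: 20.95
eef_pos: [0.53, 0.094, 0.2352]
tool_rot: [0.001, 0.045, 0.999, 0.0]
contact_force: [-1.0, -2.3, 0.3]
gripper_width: 0.568
```

```bash
python3 q.py 1
```

```text
[[ 0.15   0.229 -1.011 -2.263  0.267 -0.498  0.403 -0.056]] yaw 174.8 [0.53   0.094  0.2352] 0.568 0.48
```

move_arm([
  [0,0,0],
  [0,0,0],
], gripper=[0.57,0.57], twist=[-0.05,-0.1])

```text
t: 21.12
eef_pos: [0.5301, 0.0938, 0.2352]
tool_rot: [0.001, -0.004, 1.0, -0.0]
contact_force: [-2.5, -4.4, -0.2]
gripper_width: 0.571
```

```bash
python3 q.py 1
```

```text
[[ 0.286  0.439 -2.498 -4.357 -0.211 -0.837  0.574 -0.026]] yaw -179.5 [0.5301 0.0938 0.2352] 0.571 0.52
```

move_arm([
  [0,0,0],
  [0,0,0],
], gripper=[0.57,0.57], twist=[-0.05,-0.1])

```text
t: 21.28
eef_pos: [0.53, 0.0932, 0.2351]
tool_rot: [0.001, -0.054, 0.999, -0.001]
contact_force: [-1.5, -5.0, 0.6]
gripper_width: 0.573
```

```bash
python3 q.py 1
```

```text
[[ 0.303  0.476 -1.483 -4.962  0.557 -1.06   0.427 -0.116]] yaw -173.8 [0.53   0.0932 0.2351] 0.573 0.51
```

move_arm([
  [0,0,0],
  [0,0,0],
], gripper=[0.57,0.57], twist=[-0.05,-0.1])

```text
t: 21.45
eef_pos: [0.5305, 0.0933, 0.2353]
tool_rot: [0.002, -0.103, 0.995, -0.001]
contact_force: [-2.2, -4.6, 1.3]
gripper_width: 0.567
```

```bash
python3 q.py 1
```

```text
[[-0.005  0.16  -2.227 -4.612  1.268 -0.9    0.237 -0.382]] yaw -168.1 [0.5305 0.0933 0.2353] 0.567 0.51
```

move_arm([
  [0,0,0],
  [0,0,0],
], gripper=[0.57,0.57], twist=[-0.05,-0.1])

```text
t: 21.62
eef_pos: [0.5311, 0.0936, 0.2356]
tool_rot: [0.002, -0.153, 0.988, -0.0]
contact_force: [2.2, -2.1, -1.0]
gripper_width: 0.569
```

```bash
python3 q.py 1
```

```text
[[-0.082 -0.01   2.198 -2.135 -1.027 -0.601 -0.468 -0.369]] yaw -162.4 [0.5311 0.0936 0.2356] 0.569 0.51
```

move_arm([
  [0,0,0],
  [0,0,0],
], gripper=[0.57,0.57], twist=[-0.05,-0.1])

```text
t: 21.78
eef_pos: [0.5314, 0.0939, 0.2359]
tool_rot: [0.003, -0.202, 0.979, -0.0]
contact_force: [0.6, -3.1, 0.3]
gripper_width: 0.57
```

```bash
python3 q.py 1;python3 th.py
```

```text
[[-0.098  0.014  0.622 -3.144  0.339 -0.547 -0.329 -0.312]] yaw -156.7 [0.5314 0.0939 0.2359] 0.57 0.52
stud theta -1.629 0.097 0.88
px [162. 168.]
bar theta (mod pi) [(np.float64(0.08), np.float64(0.36)), (np.float64(0.08), np.float64(-2.9)), (np.float64(0.08), np.float64(0.22)), (np.float64(0.08), np.float64(-2.78)), (np.float64(0.08), np.float64(-2.92)), (np.float64(0.08), np.float64(0.24))]
[[ 0.25  0.34  1.32 -2.44  5.91 -0.8  -0.56 -0.08]] 21.9333
```

move_arm([
  [0,0,0],
  [0,0,0],
  [0,0,0],
], gripper=[0.57,0.57,0.57], twist=[-0.05,-0.1,-0.15])

```text
t: 22.18
eef_pos: [0.5305, 0.0937, 0.2351]
tool_rot: [0.002, -0.275, 0.962, -0.001]
contact_force: [0.4, -3.8, 4.3]
gripper_width: 0.572
```

```bash
python3 q.py 1;python3 th.py|head -1
```

```text
[[ 0.238  0.37   0.384 -3.765  4.287 -0.989 -0.08  -0.178]] yaw -148.1 [0.5305 0.0937 0.2351] 0.572 0.51
stud theta -1.638 0.098 0.92
```

move_arm([
  [0,0,0],
  [0,0,0],
], gripper=[0.57,0.57], twist=[-0.05,-0.1])

```text
t: 22.5
eef_pos: [0.5302, 0.0936, 0.2346]
tool_rot: [0.001, -0.322, 0.947, -0.001]
contact_force: [0.5, -3.2, 2.1]
gripper_width: 0.57
```

```bash
python3 q.py 1
```

```text
[[ 0.246  0.355  0.543 -3.174  2.112 -0.772 -0.16  -0.057]] yaw -142.4 [0.5302 0.0936 0.2346] 0.57 0.52
```

move_arm([
  [0,0,0],
  [0,0,0],
], gripper=[0.57,0.57], twist=[-0.05,-0.1])

```text
t: 22.67
eef_pos: [0.5301, 0.0942, 0.2345]
tool_rot: [0.001, -0.37, 0.929, -0.0]
contact_force: [0.8, -0.7, 0.7]
gripper_width: 0.57
```

```bash
python3 q.py 1
```

```text
[[-0.002  0.022  0.826 -0.736  0.662 -0.067 -0.12  -0.011]] yaw -136.6 [0.5301 0.0942 0.2345] 0.57 0.51
```

move_arm([
  [0,0,0],
  [0,0,0],
], gripper=[0.57,0.57], twist=[-0.05,-0.1])

```text
t: 22.83
eef_pos: [0.5296, 0.0947, 0.2343]
tool_rot: [0.001, -0.416, 0.909, 0.0]
contact_force: [-0.2, -0.8, -1.1]
gripper_width: 0.567
```

```bash
python3 q.py 1;python3 th.py; ls -t pics|head -1;grep -o '"q".*' log4.jsonl|tail -1
```

```text
[[-0.037 -0.01  -0.241 -0.835 -1.113  0.064 -0.005  0.029]] yaw -130.9 [0.5296 0.0947 0.2343] 0.567 0.51
stud theta -1.639 0.098 0.7
px [199. 102.]
bar theta (mod pi) [(np.float64(0.1), np.float64(-2.66)), (np.float64(0.09), np.float64(0.44)), (np.float64(0.09), np.float64(-2.7)), (np.float64(0.09), np.float64(0.48)), (np.float64(0.09), np.float64(0.32)), (np.float64(0.09), np.float64(0.38))]
[[-0.03 -0.   -0.24 -0.77  0.01  0.05 -0.04  0.03]] 22.9833
th2298.png
"q": [0.5671350733437805, 0.5978875086104303, -1.1452797157681598, 1.8996750375763198, 0.6276621090475163, 1.0599986272163442, 1.5868687455532626]}
```

View pics/th2298.png

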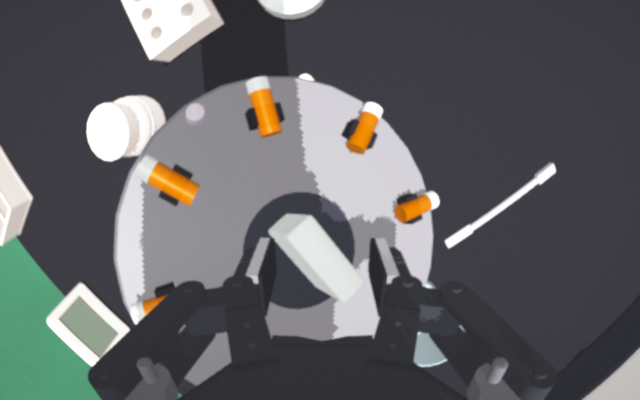

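The end-fork slipped: the bar's diagonal is only 48.7 mm, so it spun past the pads and the drum stayed at θ ≈ −1.64. I'll go back to the y-fork, which worked.

move_arm([
  [0,0,0],
  [0,0,-3],
  [0,0,-5.5],
  [0,0,-5.5],
  [0,0,-5.5],
], gripper=[0.7,0.7,0.7,0.7,0.7], twist=[0,0,0.12,0.24,0.36])

```text
t: 23.4
eef_pos: [0.5299, 0.0945, 0.2901]
tool_rot: [0.002, -0.242, 0.97, 0.0]
contact_force: [-0.5, -0.7, -0.2]
gripper_width: 0.7
```

move_arm([
  [0,0,0],
  [0,0,0],
  [0,0,0],
  [0,0,0],
  [0,0,0],
], gripper=[0.6,0.6,0.6,0.6,0.6], twist=[0.12,0.24,0.36,0.48,0.6])

```text
t: 23.82
eef_pos: [0.5291, 0.094, 0.2886]
tool_rot: [0.0, 0.055, 0.998, 0.0]
contact_force: [0.4, -0.3, -0.8]
gripper_width: 0.597
```

move_arm([
  [0,0,0],
  [0,0,0],
  [0,0,0],
  [0,0,0],
  [0,0,0],
], gripper=[0.6,0.6,0.6,0.6,0.6], twist=[0.12,0.24,0.36,0.48,0.6])

```text
t: 24.23
eef_pos: [0.5291, 0.0941, 0.2886]
tool_rot: [0.0, 0.348, 0.938, 0.0]
contact_force: [0.7, -0.7, 0.1]
gripper_width: 0.6
```

move_arm([
  [0,0,0],
  [0,0,0],
  [0,0,0],
  [0,0,0],
  [0,0,0],
], gripper=[0.6,0.6,0.6,0.6,0.6], twist=[0.12,0.24,0.36,0.48,0.6])

```text
t: 24.65
eef_pos: [0.5291, 0.0941, 0.2886]
tool_rot: [0.0, 0.609, 0.793, 0.0]
contact_force: [-0.3, -0.3, 0.4]
gripper_width: 0.602
```

move_arm([
  [0,0,0],
  [0,0,0],
  [0,0,0],
  [0,0,0],
], gripper=[0.6,0.6,0.6,0.6], twist=[0.12,0.24,0.36,0.36])

```text
t: 24.98
eef_pos: [0.5291, 0.0942, 0.2887]
tool_rot: [0.0, 0.741, 0.672, 0.0]
contact_force: [-0.2, 0.3, 0.4]
gripper_width: 0.599
```

```bash
python3 - <<'E'
from h import *
p=np.load("p.npy")
d=read_camera("wrist")
q=p.copy();q[3]=-1.62;overlay(d,projw,q,180,90,280,210,2.7,"pics/wa.png")
L,o=meas(1);print(np.round(L,3),np.round(o["q"],2),o["t"]);togo((.529,.0935,.24),83)
E
```

```text
[[-0.016  0.005  0.748 -0.37   0.45  -0.01  -0.012  0.001]] [ 0.24  0.34 -0.65  1.87  0.24  1.01 -0.6 ] 25.0333
TCP [0.5291 0.0941 0.2886] yaw 84.8 tilt [ 0.001  0.    -1.   ] shift [-0.07 -0.01  4.86] twist 0.031103609049094653
```

View pics/wa.png

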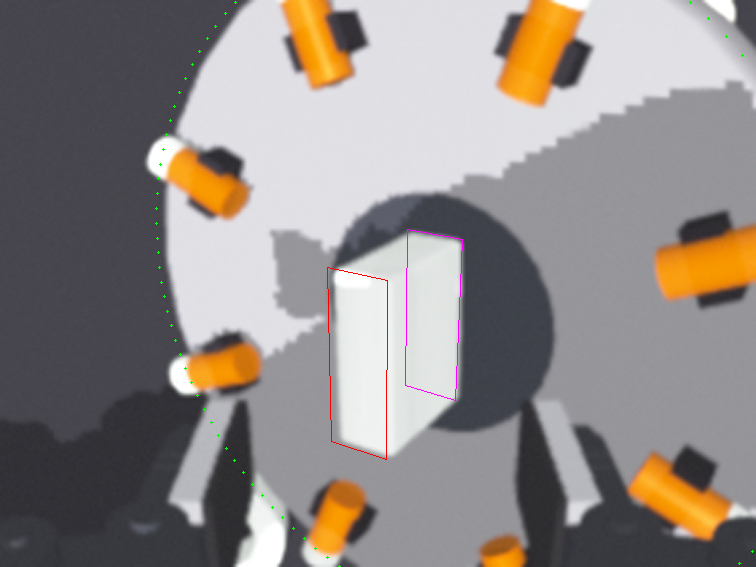

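move_arm([
  [0,0,2.5],
  [0,0,4.9],
  [0,0,4.9],
  [0,0,4.9],
  [0,0,4.9],
], gripper=[0.5,0.5,0.5,0.38,0.36], twist=[0,0,0,0,0], squeeze=40)

```text
t: 25.45
eef_pos: [0.5297, 0.094, 0.2402]
tool_rot: [0.0, 0.739, 0.674, 0.001]
contact_force: [-0.6, 0.1, 0.1]
gripper_width: 0.359
```

move_arm([
  [0,0,0],
  [0,0,0],
  [0,0,0],
], gripper=[0.36,0.36,0.36], twist=[-0.07,-0.14,-0.2])

```text
t: 25.7
eef_pos: [0.53, 0.094, 0.241]
tool_rot: [0.001, 0.667, 0.745, 0.001]
contact_force: [-0.7, -0.8, -0.2]
gripper_width: 0.362
```

```bash
sed -i 's/log4/log5/' q.py; python3 q.py 1
```

```text
[[-0.018  0.014 -0.689 -0.817 -0.189 -0.047  0.012 -0.013]] yaw 96.4 [0.53  0.094 0.241] 0.362 0.63
```

move_arm([
  [0,0,0],
  [0,0,0],
], gripper=[0.36,0.36], twist=[-0.05,-0.1])

```text
t: 25.87
eef_pos: [0.5296, 0.0943, 0.2409]
tool_rot: [0.0, 0.629, 0.778, 0.001]
contact_force: [-1.7, 1.8, 0.4]
gripper_width: 0.359
```

```bash
python3 q.py 1
```

```text
[[-0.175 -0.239 -1.741  1.792  0.359  0.411  0.495 -0.044]] yaw 102.1 [0.5296 0.0943 0.2409] 0.359 0.53
```

move_arm([
  [0,0,0],
  [0,0,0],
], gripper=[0.36,0.36], twist=[-0.05,-0.1])

```text
t: 26.03
eef_pos: [0.529, 0.095, 0.2409]
tool_rot: [-0.0, 0.589, 0.808, 0.001]
contact_force: [-4.4, 3.1, 2.6]
gripper_width: 0.362
```

```bash
python3 q.py 1; python3 th.py; ls -t pics|head -1
```

```text
[[-0.508 -0.617 -4.416  3.127  2.596  0.669  0.799 -0.341]] yaw 107.8 [0.529  0.095  0.2409] 0.362 0.53
bar theta (mod pi) [(np.float64(0.09), np.float64(2.0)), (np.float64(0.09), np.float64(-1.14)), (np.float64(0.09), np.float64(1.98)), (np.float64(0.09), np.float64(-1.16)), (np.float64(0.09), np.float64(1.96)), (np.float64(0.09), np.float64(-1.18))]
[[-0.45 -0.58 -4.4   3.89  3.61  0.73  0.89 -0.27]] 26.1833
th2618.png
```

move_arm([
  [0,0,0],
  [0,0,0],
], gripper=[0.36,0.36], twist=[-0.05,-0.1])

```text
t: 26.35
eef_pos: [0.5287, 0.0955, 0.241]
tool_rot: [-0.0, 0.548, 0.836, 0.001]
contact_force: [-6.9, 4.9, 6.7]
gripper_width: 0.36
```

```bash
python3 q.py 1
```

```text
[[-0.595 -0.762 -6.922  4.86   6.689  0.865  1.56  -0.418]] yaw 113.5 [0.5287 0.0955 0.241 ] 0.36 0.54
```

move_arm([
  [0,0,0],
  [0,0,0],
], gripper=[0.36,0.36], twist=[-0.05,-0.1])

```text
t: 26.52
eef_pos: [0.5283, 0.0958, 0.2412]
tool_rot: [-0.001, 0.506, 0.863, 0.001]
contact_force: [-8.6, 3.8, 8.3]
gripper_width: 0.359
```

```bash
python3 q.py 1
```

```text
[[-0.698 -0.823 -8.618  3.771  8.304  0.768  1.989 -0.567]] yaw 119.2 [0.5283 0.0958 0.2412] 0.359 0.53
```

move_arm([
  [0,0,0],
  [0,0,0],
], gripper=[0.36,0.36], twist=[-0.05,-0.1])

```text
t: 26.68
eef_pos: [0.5279, 0.0957, 0.2412]
tool_rot: [-0.001, 0.462, 0.887, 0.0]
contact_force: [-10.3, 4.4, 11.1]
gripper_width: 0.363
```

```bash
python3 q.py 1; python3 th.py |head -1
```

```text
[[ -0.575  -0.718 -10.325   4.431  11.086   0.659   2.233  -0.52 ]] yaw 124.9 [0.5279 0.0957 0.2412] 0.363 0.53
bar theta (mod pi) [(np.float64(0.09), np.float64(2.46)), (np.float64(0.09), np.float64(-0.8)), (np.float64(0.09), np.float64(2.48)), (np.float64(0.09), np.float64(-0.66)), (np.float64(0.09), np.float64(2.42)), (np.float64(0.09), np.float64(-0.72))]
```

move_arm([
  [0,0,0],
  [0,0,0],
], gripper=[0.36,0.36], twist=[-0.05,-0.1])

```text
t: 27.0
eef_pos: [0.5276, 0.0955, 0.2411]
tool_rot: [-0.001, 0.417, 0.909, -0.0]
contact_force: [-13.1, 2.2, 13.1]
gripper_width: 0.36
```

```bash
python3 q.py 1
```

```text
[[ -0.626  -0.685 -13.056   2.209  13.118   0.541   2.654  -0.571]] yaw 130.7 [0.5276 0.0955 0.2411] 0.36 0.54
```

move_arm([
  [0,0,0],
  [0,0,0],
], gripper=[0.36,0.36], twist=[-0.05,-0.1])

```text
t: 27.17
eef_pos: [0.5272, 0.0951, 0.2409]
tool_rot: [-0.001, 0.371, 0.928, -0.001]
contact_force: [-12.6, 2.2, 10.8]
gripper_width: 0.356
```

```bash
python3 q.py 1
```

```text
[[ -0.53   -0.589 -12.618   2.192  10.784   0.251   2.64   -0.638]] yaw 136.4 [0.5272 0.0951 0.2409] 0.356 0.53
```

move_arm([
  [0,0,0],
  [0,0,0],
], gripper=[0.36,0.36], twist=[-0.05,-0.1])

```text
t: 27.33
eef_pos: [0.527, 0.0947, 0.2408]
tool_rot: [-0.002, 0.325, 0.946, -0.001]
contact_force: [-14.4, 1.0, 13.2]
gripper_width: 0.356
```

```bash
python3 q.py 1;python3 th.py; ls -t pics|head -1
```

```text
[[ -0.421  -0.435 -14.37    1.04   13.189   0.037   2.984  -0.603]] yaw 142.1 [0.527  0.0947 0.2408] 0.356 0.52
bar theta (mod pi) [(np.float64(0.09), np.float64(-0.44)), (np.float64(0.09), np.float64(2.66)), (np.float64(0.09), np.float64(-0.48)), (np.float64(0.09), np.float64(2.72)), (np.float64(0.09), np.float64(2.68)), (np.float64(0.09), np.float64(-0.46))]
[[ -0.26  -0.3  -12.48   1.47  10.32   0.15   2.68  -0.36]] 27.4833
th2748.png
```

View pics/th2748.png

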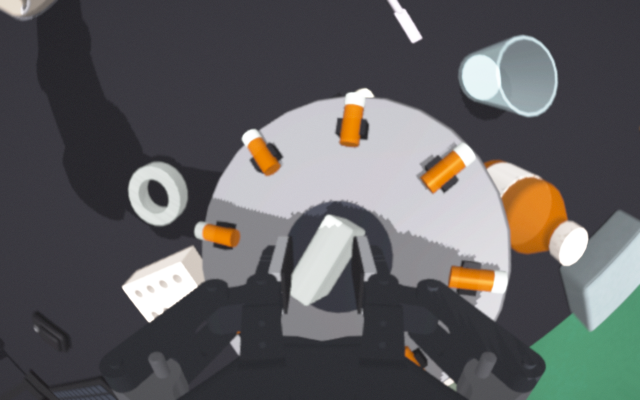

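```bash
ls pics | grep th
```

```text
th2048.png
th2193.png
th2233.png
th2298.png
th2618.png
th2683.png
th2748.png
```

```bash
cat > vial.py <<'E'
from h import *
import json,pickle
p=np.load("p.npy")
_d=read_camera("wrist");_o,_R=tool()
Rc,tc=np.array(_d["R"]),np.array(_d["t"]);E=np.array(_o["eef_pos"])
# cam = Rc X + tc ; X = R x_t + e -> cam = (Rc R) x_t + (Rc e + tc)
A=Rc@_R;b=Rc@E+tc
def phase(img,R,e,show=False):
    R=np.array(R);e=np.array(e);R1=A@R.T;t1=b-R1@e
    hsv=cv2.cvtColor(img,cv2.COLOR_BGR2HSV);m=cv2.inRange(hsv,(8,180,120),(20,255,255))
    n,l,s,c=cv2.connectedComponentsWithStats(m)
    cam=-R1.T@t1;nrm=rot([0,0],p[2],[-S,0,C]);P0=rot(p[:2],p[2],face(0,0,.008))
    out=[]
    for i in range(1,n):
        if s[i,4]<120: continue
        uv=(c[i]-[_d["cx"],_d["cy"]])/_d["fx"];r=np.hypot(*uv);ray=R1.T@np.array([np.sin(r)*uv[0]/r,np.sin(r)*uv[1]/r,np.cos(r)])
        X=cam+ray*((P0-cam)@nrm)/(ray@nrm);w=X-P0
        u=rot([0,0],p[2],[C,0,S]);v=rot([0,0],p[2],[0,1,0])
        rr=np.linalg.norm(w);
        if .06<rr<.1: out.append((np.arctan2(w@v,w@u),rr,s[i,4]))
    a=np.array([o[0] for o in out])
    ph=np.angle(np.mean(np.exp(8j*a)))/8
    if show: print(np.round(out,3).tolist(), np.round((a-ph+np.pi/8)%(np.pi/4)-np.pi/8,3))
    return ph,len(out)
E
python3 - <<'E'
from vial import *
d,t,s=pickle.load(open("v.pkl","rb"))
# initial view: pose from R
R1=np.array(d["R"]);Rt=R1.T@A;e=R1.T@(b-np.array(d["t"]))
ph,n=phase(np.ascontiguousarray(d["pixels"][:,:,::-1]),Rt,e,True);print("ref: phase",ph,"theta -.492 -> offset",(ph+.492)%(np.pi/4))
d8=pickle.load(open("w8.pkl","rb"));R1=np.array(d8["R"])
ph,n=phase(np.ascontiguousarray(d8["pixels"][:,:,::-1]),R1.T@A,R1.T@(b-np.array(d8["t"])),True);print("w8",ph)
off=None
for f,lg,i in [("th2618","log5",2),("th2683","log5",5),("th2748","log5",8),("w6","log3",None),("w7","log3",None)]:
    D=[json.loads(x) for x in open(lg+".jsonl")]
    r=D[i] if i is not None else min(D,key=lambda r:abs(np.degrees(r["yaw"])-(111.5 if f=="w6" else 84)))
    ph,n=phase(cv2.imread(f"pics/{f}.png"),r["R"],r["pos"]);print(f,round(ph,3),n,"tool yaw",round(np.degrees(r["yaw"]),1))
for x in open("log.jsonl"):
    r=json.loads(x);f="pics/s%d.png"%round(r["t"]*100)
    y=r["yaw"];Rz=np.array([[np.cos(y),np.sin(y),0],[np.sin(y),-np.cos(y),0],[0,0,-1]])
    print(f,phase(cv2.imread(f),Rz,r["pos"]),"yaw",round(np.degrees(y),1))
E
```

```text
[[-0.875, 0.078, 377.0], [-0.097, 0.078, 409.0], [-1.654, 0.079, 287.0], [0.689, 0.079, 346.0], [-2.442, 0.078, 230.0], [1.477, 0.079, 248.0], [3.049, 0.076, 184.0], [2.26, 0.077, 200.0]] [ 0.002 -0.005  0.009 -0.005  0.006 -0.002 -0.001 -0.004]
ref: phase -0.09183338734462429 theta -.492 -> offset 0.4001666126553757
[[3.12, 0.078, 385.0], [-2.37, 0.078, 435.0], [2.33, 0.078, 388.0], [-1.584, 0.079, 478.0], [1.549, 0.08, 357.0], [-0.839, 0.084, 155.0], [0.757, 0.079, 427.0], [-0.026, 0.078, 452.0]] [ 0.004  0.012 -0.001  0.012  0.004 -0.028 -0.003 -0.   ]
w8 -0.025492216349137183
th2618 0.366 6 tool yaw 107.8
th2683 -0.169 6 tool yaw 124.9
th2748 0.099 5 tool yaw 142.1
w6 0.253 5 tool yaw 111.5
w7 -0.011 7 tool yaw 84.0
pics/s715.png (np.float64(0.01958227410207281), 6) yaw -25.9
pics/s885.png (np.float64(0.17830960579806143), 6) yaw 35.8
pics/s930.png (np.float64(0.18088123680751836), 5) yaw 36.0
pics/s1017.png (np.float64(0.001206502535382902), 7) yaw 9.7
pics/s1145.png (np.float64(0.1770912977882909), 6) yaw -27.5
pics/s2003.png (np.float64(0.3577389689687299), 7) yaw 149.9
```

```bash
cat > glob.py <<'E'
from h import *
import json,sys
from scipy.optimize import least_squares
p=np.load("p.npy");hub=rot(p[:2],p[2],face(0,0,.018));s=rot([0,0],p[2],[-S,0,C])
ld=lambda f:[json.loads(x) for x in open(f+".jsonl")]
def tt(y,flip=0):
    a=y-p[2]-flip;return np.arctan2(np.sin(a)*C,np.cos(a))
rows=[]
l2,l3,l5=ld("log2"),ld("log3"),ld("log5")
for r in l2: rows.append((r,1,tt(r["yaw"])-.02,"A"))
for i,r in enumerate(l3[:9]): rows.append((r,-1,tt(r["yaw"])+.19-.05*i/8,"B"))
cw=l3[10:]
xs=[140,134.3,128.6,122.9,117.2,111.5,101.2,95.5,89.8,84]
th=[-.42,-.52,-.62,-.72,-.825,-.925,-1.04,-1.11,-1.155,-1.19]
for r,y,t in zip(cw,xs,th):
    assert abs(np.degrees(r["yaw"])-y)<.2;rows.append((r,-1,t,"C"))
y5=[107.8,113.5,119.2,124.9,130.7,136.4,142.1];t5=[-1.598,-1.52,-1.43,-1.347,-1.255,-1.165,-1.079]
for r,y,t in zip(l5[2:],y5,t5):
    assert abs(np.degrees(r["yaw"])-y)<.2;rows.append((r,1,t,"D"))
if len(sys.argv)>1: exec(open(sys.argv[1]).read())
F=np.array([r[0]["L"][2:5] for r in rows]);T=np.array([r[0]["L"][5:8] for r in rows]);P=np.array([r[0]["pos"] for r in rows])
dr=np.array([r[1] for r in rows]);th=np.array([r[2] for r in rows]);g=np.array([r[3] for r in rows])
M0=(T+np.cross(P-hub,F))@s
def solve(idx,full=False):
    def f(x):
        K,ts,k,d1,d2=x;dl=np.array([d1,d2,k])
        m=M0[idx]+np.cross(dl,F[idx])@s+.27*dr[idx]+K*np.sin(th[idx]-ts)
        return np.r_[m/.07,(K-.2)/.03,d1/.004,d2/.004]
    return least_squares(f,[.2,-1.3,.12,0,0],loss="soft_l1")
n=len(rows);r=solve(np.arange(n));print("K,th*,k,dx,dy",r.x.round(3));res=r.fun[:n]*.07
for q in sorted(set(g)): print(q,np.round(th[g==q],2),np.round(res[g==q],2))
rng=np.random.default_rng(0);bs=[solve(rng.integers(0,n,n)).x for _ in range(60)];print("std",np.std(bs,0).round(3))
for q in sorted(set(g)): print("without",q,solve(np.where(g!=q)[0]).x.round(3))
E
python3 glob.py
```

```text
Traceback (most recent call last):
  File "glob.py", line 1, in <module>
    from h import *
  File "h.py", line 1, in <module>
    from station import *
  File "scipy/spatial/_ckdtree.pyx", line 11, in init scipy.spatial._ckdtree
  File "glob.py", line 3, in <module>
    from scipy.optimize import least_squares
  File "scipy/linalg/_cythonized_array_utils.pyx", line 11, in init scipy.linalg._cythonized_array_utils
ImportError: cannot import name _apply_over_batch
```

Name clash with a standard module; renaming it.

```bash
mv glob.py gfit.py; rm -rf __pycache__/glob*; python3 gfit.py
```

```text
K,th*,k,dx,dy [ 0.211 -1.609  0.133  0.     0.007]
A [-0.25 -0.15 -0.05  0.06  0.16  0.26  0.37  0.47  0.59] [-0.05 -0.02 -0.01 -0.03 -0.11  0.05  0.05 -0.08  0.07]
B [ 0.56  0.46  0.37  0.24  0.15  0.05 -0.04 -0.13 -0.22] [ 0.08  0.06 -0.05 -0.02 -0.04 -0.02 -0.05  0.05 -0.07]
C [-0.42 -0.52 -0.62 -0.72 -0.82 -0.92 -1.04 -1.11 -1.16 -1.19] [ 0.03 -0.02  0.09 -0.06  0.04  0.03  0.15  0.08  0.18 -0.07]
D [-1.6  -1.52 -1.43 -1.35 -1.25 -1.16 -1.08] [-0.02  0.02 -0.14  0.04 -0.15 -0.03  0.01]
std [0.013 0.126 0.009 0.    0.004]
without A [ 0.208 -1.634  0.138  0.     0.003]
without B [ 0.211 -1.57   0.137  0.     0.008]
without C [ 0.219 -1.93   0.118  0.     0.002]
without D [ 0.204 -1.437  0.123  0.     0.004]
```

move_arm([
  [0,0,0],
  [0,0,0],
  [0,0,0],
  [0,0,0],
  [0,0,0],
], gripper=[0.36,0.36,0.36,0.34,0.34], twist=[0.12,0.24,0.36,0.46,0.55])

```text
t: 27.95
eef_pos: [0.5301, 0.0936, 0.2407]
tool_rot: [0.001, 0.572, 0.82, 0.001]
contact_force: [-0.2, 0.2, 0.1]
gripper_width: 0.342
```

```bash
cat > qv.py <<'E'
from vial import *
import sys
L,o=meas(1);_,R=tool(o)
ph,n=phase(np.ascontiguousarray(_d["pixels"][:,:,::-1]),_R,E)
t0=float(sys.argv[1]);th=ph-np.pi/8;th+=np.pi/4*round((t0-th)/(np.pi/4));print("THETA",round(th,3),n,"t",o["t"],"F",np.round(o["contact_force"],1),"yaw",round(np.degrees(np.arctan2(R[1,0],R[0,0])),1))
E
sed -i 's/log5/log6/' q.py; python3 q.py -1
```

```text
[[-0.016 -0.022 -0.233  0.172  0.086  0.024 -0.039 -0.009]] yaw 110.2 [0.5301 0.0936 0.2407] 0.342 -0.94
```

move_arm([
  [0,0,0],
  [0,0,0],
  [0,0,0],
], gripper=[0.34,0.34,0.34], twist=[0.06,0.12,0.18])

```text
t: 28.2
eef_pos: [0.5299, 0.0934, 0.2406]
tool_rot: [0.001, 0.643, 0.766, 0.0]
contact_force: [-1.8, -2.6, 1.2]
gripper_width: 0.34
```

```bash
python3 q.py -1
```

```text
[[ 0.184  0.282 -1.755 -2.551  1.156 -0.43   0.304  0.053]] yaw 100.0 [0.5299 0.0934 0.2406] 0.34 -0.64
```

move_arm([
  [0,0,0],
  [0,0,0],
], gripper=[0.34,0.34], twist=[0.06,0.12])

```text
t: 28.37
eef_pos: [0.5296, 0.0929, 0.2405]
tool_rot: [0.001, 0.688, 0.726, -0.0]
contact_force: [-1.9, -3.3, 2.2]
gripper_width: 0.342
```

```bash
python3 q.py -1; python3 qv.py -1.1
```

```text
[[ 0.519  0.643 -1.901 -3.272  2.199 -0.633  0.42   0.348]] yaw 93.1 [0.5296 0.0929 0.2405] 0.342 -0.64Traceback (most recent call last):
  File "qv.py", line 4, in <module>
    ph,n=phase(np.ascontiguousarray(_d["pixels"][:,:,::-1]),_R,E)
                                    ^^
NameError: name '_d' is not defined. Did you mean: '_'?
```

```bash
sed -i 's/^from vial import \*/from vial import *\nfrom vial import _d,_R/' qv.py; python3 qv.py -1.15
```

```text
THETA -1.136 7 t 28.4667 F [-2.  -1.4  1.9] yaw 93.2
```

move_arm([
  [0,0,0],
  [0,0,0],
], gripper=[0.34,0.34], twist=[0.06,0.12])

```text
t: 28.63
eef_pos: [0.5294, 0.0934, 0.2403]
tool_rot: [0.001, 0.729, 0.684, 0.0]
contact_force: [-3.3, -3.6, 4.9]
gripper_width: 0.341
```

```bash
python3 q.py -1
```

```text
[[ 0.311  0.452 -3.326 -3.643  4.906 -0.466  0.682  0.216]] yaw 86.4 [0.5294 0.0934 0.2403] 0.341 -0.65
```

move_arm([
  [0,0,0],
  [0,0,0],
], gripper=[0.34,0.34], twist=[0.06,0.12])

```text
t: 28.8
eef_pos: [0.5293, 0.0934, 0.2404]
tool_rot: [0.001, 0.769, 0.639, -0.0]
contact_force: [-3.6, -2.9, 4.8]
gripper_width: 0.341
```

```bash
python3 q.py -1
```

```text
[[ 0.323  0.439 -3.616 -2.95   4.83  -0.304  0.863  0.295]] yaw 79.5 [0.5293 0.0934 0.2404] 0.341 -0.64
```

move_arm([
  [0,0,0],
  [0,0,0],
], gripper=[0.34,0.34], twist=[0.06,0.12])

```text
t: 28.97
eef_pos: [0.5291, 0.0935, 0.2405]
tool_rot: [0.0, 0.806, 0.592, -0.0]
contact_force: [-4.8, -2.7, 8.3]
gripper_width: 0.338
```

```bash
python3 q.py -1; python3 qv.py -1.4
```

```text
[[ 0.425  0.535 -4.838 -2.727  8.307 -0.412  1.079  0.333]] yaw 72.6 [0.5291 0.0935 0.2405] 0.338 -0.65
THETA -1.466 6 t 29.0167 F [-5.1 -1.6  5.9] yaw 72.4
```

move_arm([
  [0,0,0],
  [0,0,0],
], gripper=[0.34,0.34], twist=[0.06,0.12])

```text
t: 29.18
eef_pos: [0.529, 0.0936, 0.2405]
tool_rot: [0.0, 0.84, 0.543, -0.0]
contact_force: [-5.3, -2.2, 6.9]
gripper_width: 0.338
```

```bash
python3 q.py -1
```

```text
[[ 0.443  0.536 -5.278 -2.248  6.869 -0.316  1.231  0.388]] yaw 65.8 [0.529  0.0936 0.2405] 0.338 -0.65
```

move_arm([
  [0,0,0],
  [0,0,0],
], gripper=[0.34,0.34], twist=[0.06,0.12])

```text
t: 29.35
eef_pos: [0.5288, 0.0938, 0.2406]
tool_rot: [0.0, 0.871, 0.492, -0.0]
contact_force: [-6.5, -1.5, 8.8]
gripper_width: 0.343
```

```bash
python3 q.py -1; python3 qv.py -1.6
```

```text
[[ 0.443  0.509 -6.47  -1.462  8.774 -0.299  1.275  0.366]] yaw 58.9 [0.5288 0.0938 0.2406] 0.343 -0.65
THETA -1.689 6 t 29.4 F [-5.8 -2.2  7.3] yaw 58.7
```

move_arm([
  [0,0,0],
  [0,0,0],
], gripper=[0.34,0.34], twist=[0.06,0.12])

```text
t: 29.57
eef_pos: [0.5287, 0.0939, 0.2406]
tool_rot: [0.0, 0.899, 0.439, -0.0]
contact_force: [-8.0, -2.3, 11.7]
gripper_width: 0.339
```

```bash
python3 q.py -1
```

```text
[[ 0.492  0.592 -8.022 -2.291 11.725 -0.347  1.631  0.419]] yaw 52.1 [0.5287 0.0939 0.2406] 0.339 -0.66
```

move_arm([
  [0,0,0],
  [0,0,0],
], gripper=[0.34,0.34], twist=[0.06,0.12])

```text
t: 29.73
eef_pos: [0.5285, 0.0941, 0.2406]
tool_rot: [0.0, 0.923, 0.384, -0.0]
contact_force: [-7.4, -0.6, 9.2]
gripper_width: 0.343
```

```bash
python3 q.py -1
```

```text
[[ 0.402  0.44  -7.422 -0.645  9.237 -0.027  1.477  0.446]] yaw 45.2 [0.5285 0.0941 0.2406] 0.343 -0.65
```

move_arm([
  [0,0,0],
  [0,0,0],
], gripper=[0.34,0.34], twist=[0.06,0.12])

```text
t: 29.9
eef_pos: [0.5285, 0.0943, 0.2407]
tool_rot: [0.0, 0.945, 0.328, -0.0]
contact_force: [-8.4, -2.2, 11.0]
gripper_width: 0.338
```

```bash
python3 q.py -1; python3 qv.py -2
```

```text
[[ 0.465  0.56  -8.381 -2.178 11.    -0.096  1.617  0.538]] yaw 38.3 [0.5285 0.0943 0.2407] 0.338 -0.65
THETA -2.016 6 t 29.95 F [-7.8 -1.2  8.6] yaw 38.1
```

move_arm([
  [0,0,0],
  [0,0,0],
], gripper=[0.34,0.34], twist=[0.06,0.12])

```text
t: 30.12
eef_pos: [0.5284, 0.0945, 0.2407]
tool_rot: [-0.0, 0.962, 0.271, -0.0]
contact_force: [-7.6, 0.2, 7.5]
gripper_width: 0.34
```

```bash
python3 q.py -1
```

```text
[[ 0.363  0.368 -7.586  0.218  7.514  0.181  1.351  0.496]] yaw 31.5 [0.5284 0.0945 0.2407] 0.34 -0.66
```

move_arm([
  [0,0,0],
  [0,0,0],
], gripper=[0.34,0.34], twist=[0.06,0.12])

```text
t: 30.28
eef_pos: [0.5285, 0.0947, 0.2407]
tool_rot: [-0.0, 0.977, 0.213, -0.0]
contact_force: [-8.0, 0.0, 9.7]
gripper_width: 0.339
```

```bash
python3 q.py -1; python3 qv.py -2.2
```

```text
[[ 5.650e-01  5.790e-01 -7.971e+00  7.000e-03  9.695e+00  1.500e-02
   1.405e+00  6.390e-01]] yaw 24.6 [0.5285 0.0947 0.2407] 0.339 -0.65
THETA -2.222 7 t 30.3333 F [-6.9  0.6  7.1] yaw 24.4
```

move_arm([
  [0,0,0],
  [0,0,0],
  [0,0,0],
  [0,0,0],
  [0,0,0],
], gripper=[0.34,0.34,0.34,0.34,0.34], twist=[-0.12,-0.24,-0.36,-0.48,-0.6])

```text
t: 30.75
eef_pos: [0.5299, 0.094, 0.2402]
tool_rot: [0.0, 0.869, 0.495, 0.001]
contact_force: [0.1, -0.3, -0.4]
gripper_width: 0.34
```

move_arm([
  [0,0,0],
  [0,0,0],
  [0,0,0],
  [0,0,0],
  [0,0,0],
], gripper=[0.34,0.34,0.34,0.34,0.34], twist=[-0.07,-0.14,-0.2,-0.26,-0.32])

```text
t: 31.17
eef_pos: [0.53, 0.0937, 0.2403]
tool_rot: [0.0, 0.78, 0.626, 0.001]
contact_force: [-0.4, -0.1, 1.6]
gripper_width: 0.343
```

```bash
python3 q.py 1; python3 qv.py -2.2
```

```text
[[-0.086 -0.08  -0.418 -0.136  1.552 -0.211  0.186 -0.233]] yaw 77.5 [0.53   0.0937 0.2403] 0.343 0.65
THETA -2.076 6 t 31.2167 F [-0.7 -0.7  3.3] yaw 77.7
```

move_arm([
  [0,0,0],
  [0,0,0],
], gripper=[0.34,0.34], twist=[-0.06,-0.12])

```text
t: 31.38
eef_pos: [0.53, 0.0941, 0.2405]
tool_rot: [0.0, 0.742, 0.671, 0.001]
contact_force: [-1.4, -0.2, 4.0]
gripper_width: 0.34
```

```bash
python3 q.py 1
```

```text
[[-0.087 -0.076 -1.357 -0.168  4.022 -0.024  0.409 -0.12 ]] yaw 84.2 [0.53   0.0941 0.2405] 0.34 0.65
```

move_arm([
  [0,0,0],
  [0,0,0],
], gripper=[0.34,0.34], twist=[-0.06,-0.12])

```text
t: 31.55
eef_pos: [0.5298, 0.0944, 0.2407]
tool_rot: [0.0, 0.7, 0.714, 0.001]
contact_force: [-3.1, 1.2, 7.6]
gripper_width: 0.339
```

```bash
python3 q.py 1; python3 qv.py -2.1
```

```text
[[-0.324 -0.361 -3.112  1.243  7.576  0.141  0.703 -0.364]] yaw 91.1 [0.5298 0.0944 0.2407] 0.339 0.64
THETA -1.856 6 t 31.6 F [-2.5  1.   5.2] yaw 91.4
```

move_arm([
  [0,0,0],
  [0,0,0],
], gripper=[0.34,0.34], twist=[-0.06,-0.12])

```text
t: 31.77
eef_pos: [0.5295, 0.0948, 0.2408]
tool_rot: [0.0, 0.656, 0.755, 0.001]
contact_force: [-4.0, 1.1, 6.9]
gripper_width: 0.342
```

```bash
python3 q.py 1
```

```text
[[-0.271 -0.303 -4.049  1.105  6.912  0.162  0.914 -0.29 ]] yaw 98.0 [0.5295 0.0948 0.2408] 0.342 0.65
```

move_arm([
  [0,0,0],
  [0,0,0],
], gripper=[0.34,0.34], twist=[-0.06,-0.12])

```text
t: 31.93
eef_pos: [0.5292, 0.0951, 0.2409]
tool_rot: [-0.0, 0.609, 0.793, 0.001]
contact_force: [-5.4, 2.2, 10.1]
gripper_width: 0.341
```

```bash
python3 q.py 1; python3 qv.py -1.7
```

```text
[[-0.4   -0.466 -5.363  2.169 10.082  0.329  1.333 -0.395]] yaw 104.9 [0.5292 0.0951 0.2409] 0.341 0.64
THETA -1.624 6 t 31.9833 F [-5.   1.7  6.5] yaw 105.1
```

move_arm([
  [0,0,0],
  [0,0,0],
], gripper=[0.34,0.34], twist=[-0.06,-0.12])

```text
t: 32.15
eef_pos: [0.5288, 0.0953, 0.2409]
tool_rot: [-0.0, 0.561, 0.828, 0.001]
contact_force: [-7.5, 2.5, 12.1]
gripper_width: 0.341
```

```bash
python3 q.py 1
```

```text
[[-0.444 -0.518 -7.462  2.48  12.148  0.373  1.656 -0.441]] yaw 111.8 [0.5288 0.0953 0.2409] 0.341 0.65
```

move_arm([
  [0,0,0],
  [0,0,0],
], gripper=[0.34,0.34], twist=[-0.06,-0.12])

```text
t: 32.32
eef_pos: [0.5283, 0.0954, 0.2408]
tool_rot: [-0.001, 0.51, 0.86, 0.0]
contact_force: [-9.8, 3.3, 13.7]
gripper_width: 0.339
```

```bash
python3 q.py 1; python3 qv.py -1.5
```

```text
[[-0.53  -0.63  -9.781  3.294 13.67   0.36   2.192 -0.601]] yaw 118.7 [0.5283 0.0954 0.2408] 0.339 0.64
THETA -1.396 6 t 32.3667 F [-7.   1.8 10.8] yaw 118.9
```

move_arm([
  [0,0,0],
  [0,0,0],
], gripper=[0.34,0.34], twist=[-0.06,-0.12])

```text
t: 32.53
eef_pos: [0.5279, 0.0954, 0.2407]
tool_rot: [-0.001, 0.458, 0.889, -0.0]
contact_force: [-9.7, 1.2, 11.0]
gripper_width: 0.341
```

```bash
python3 q.py 1
```

```text
[[-0.415 -0.441 -9.686  1.17  11.046  0.235  2.146 -0.455]] yaw 125.5 [0.5279 0.0954 0.2407] 0.341 0.64
```

move_arm([
  [0,0,0],
  [0,0,0],
], gripper=[0.34,0.34], twist=[-0.06,-0.12])

```text
t: 32.7
eef_pos: [0.5275, 0.0952, 0.2406]
tool_rot: [-0.001, 0.403, 0.915, -0.0]
contact_force: [-10.6, 0.8, 10.2]
gripper_width: 0.345
```

```bash
python3 q.py 1; python3 qv.py -1.3
```

```text
[[ -0.257  -0.269 -10.55    0.795  10.218  -0.235   2.299  -0.551]] yaw 132.4 [0.5275 0.0952 0.2406] 0.345 0.63
THETA -1.175 6 t 32.75 F [-10.9   1.2  12.1] yaw 132.6
```

```bash
cat > add.py <<'E'
l6=ld("log6")
key=[(100.0,-1.06,-1),(93.1,-1.13,-1),(86.4,-1.245,-1),(79.5,-1.35,-1),(72.6,-1.455,-1),(65.8,-1.57,-1),(58.9,-1.68,-1),(52.1,-1.79,-1),(45.2,-1.9,-1),(38.3,-2.01,-1),(31.5,-2.11,-1),(24.6,-2.215,-1),
(77.5,-2.085,1),(84.2,-1.975,1),(91.1,-1.86,1),(98.0,-1.745,1),(104.9,-1.63,1),(111.8,-1.515,1),(118.7,-1.4,1),(125.5,-1.29,1),(132.4,-1.18,1)]
for y,t,dd in key:
    r=[r for r in l6 if abs(np.degrees(r["yaw"])-y)<.15 and r["dir"]==dd];assert len(r)==1,(y,len(r))
    rows.append((r[0],dd,t,"E" if dd<0 else "F"))
E
python3 gfit.py add.py
```

```text
K,th*,k,dx,dy [ 0.215 -1.625  0.131  0.     0.006]
A [-0.25 -0.15 -0.05  0.06  0.16  0.26  0.37  0.47  0.59] [-0.04 -0.02 -0.01 -0.03 -0.11  0.06  0.05 -0.08  0.08]
B [ 0.56  0.46  0.37  0.24  0.15  0.05 -0.04 -0.13 -0.22] [ 0.09  0.06 -0.04 -0.02 -0.03 -0.01 -0.04  0.06 -0.06]
C [-0.42 -0.52 -0.62 -0.72 -0.82 -0.92 -1.04 -1.11 -1.16 -1.19] [ 0.04 -0.02  0.09 -0.06  0.05  0.03  0.16  0.08  0.18 -0.06]
D [-1.6  -1.52 -1.43 -1.35 -1.25 -1.16 -1.08] [-0.02  0.02 -0.15  0.03 -0.16 -0.04  0.  ]
E [-1.06 -1.13 -1.25 -1.35 -1.46 -1.57 -1.68 -1.79 -1.9  -2.01 -2.11 -2.22] [-0.15  0.12 -0.14 -0.1  -0.02  0.01  0.04 -0.    0.01 -0.06 -0.01  0.15]
F [-2.08 -1.98 -1.86 -1.74 -1.63 -1.52 -1.4  -1.29 -1.18] [ 0.07  0.09 -0.04  0.03 -0.01 -0.01 -0.02 -0.02  0.14]
std [0.012 0.076 0.008 0.    0.003]
without A [ 0.211 -1.635  0.131  0.     0.003]
without B [ 0.215 -1.617  0.132  0.     0.006]
without C [ 0.228 -1.692  0.128  0.     0.003]
without D [ 0.207 -1.582  0.124  0.     0.003]
without E [ 0.221 -1.558  0.138  0.     0.007]
without F [ 0.211 -1.66   0.129  0.     0.006]
```

θ* ≈ −1.62 ± 0.08, and leaving out any one data set only moves it between −1.56 and −1.69. I'll drive the drum there clockwise.

move_arm([
  [0,0,0],
  [0,0,0],
  [0,0,0],
  [0,0,0],
  [0,0,0],
], gripper=[0.34,0.34,0.34,0.34,0.34], twist=[0.12,0.24,0.36,0.48,0.6])

```text
t: 33.17
eef_pos: [0.5297, 0.0939, 0.24]
tool_rot: [0.0, 0.659, 0.752, 0.001]
contact_force: [-0.2, 0.2, -0.3]
gripper_width: 0.342
```

move_arm([
  [0,0,0],
  [0,0,0],
  [0,0,0],
  [0,0,0],
  [0,0,0],
], gripper=[0.34,0.34,0.34,0.34,0.34], twist=[0.12,0.24,0.36,0.48,0.58])

```text
t: 33.58
eef_pos: [0.529, 0.0936, 0.2403]
tool_rot: [0.0, 0.846, 0.533, -0.0]
contact_force: [-6.1, -3.2, 7.4]
gripper_width: 0.337
```

```bash
python3 qv.py -1.6
```

```text
THETA -1.612 6 t 33.6333 F [-4.1 -2.   5.2] yaw 64.0
```

move_arm([
  [0,0,0],
  [0,0,0],
  [0,0,0],
  [0,0,0],
  [0,0,0],
], gripper=[0.35,0.36,0.36,0.36,0.36], twist=[-0.1,-0.2,-0.3,-0.34,-0.34], squeeze=30)

```text
t: 34.05
eef_pos: [0.5297, 0.0939, 0.2398]
tool_rot: [0.0, 0.742, 0.67, 0.001]
contact_force: [0.2, -0.7, -0.0]
gripper_width: 0.355
```

```bash
python3 qv.py -1.6
```

```text
THETA -1.642 6 t 34.1 F [-0.   0.3 -0.1] yaw 84.1
```

move_arm([
  [0,0,0],
  [0,0,0],
  [0,0,0],
  [0,0,0],
  [0,0,0],
], gripper=[0.3,0.25,0.2,0.15,0.1], twist=[0,0,0,0,0], squeeze=30)

```text
t: 34.52
eef_pos: [0.5295, 0.0938, 0.2396]
tool_rot: [0.0, 0.743, 0.67, 0.0]
contact_force: [-0.2, 0.5, 5.1]
gripper_width: 0.268
```

```bash
python3 qv.py -1.6; python3 - <<'E'
from h import *
d=read_camera("wrist");cv2.imwrite("pics/g1.png",d["pixels"][:,:,::-1]);o=get_obs();print(o["gripper_width"],o["contact_force"],o["torque"]);togo((.529,.0935,.24),84)
E
```

```text
THETA -1.639 6 t 34.5667 F [-0.4  0.4  5.6] yaw 84.1
0.26662836767501125 [ 0.35197554 -0.18559857  5.32905129] [-0.07487867 -0.06303428 -0.08856949]
TCP [0.5295 0.0938 0.2396] yaw 84.1 tilt [ 0.001  0.    -1.   ] shift [-0.03 -0.05 -0.04] twist 0.0017319850061647338
```

View pics/g1.png

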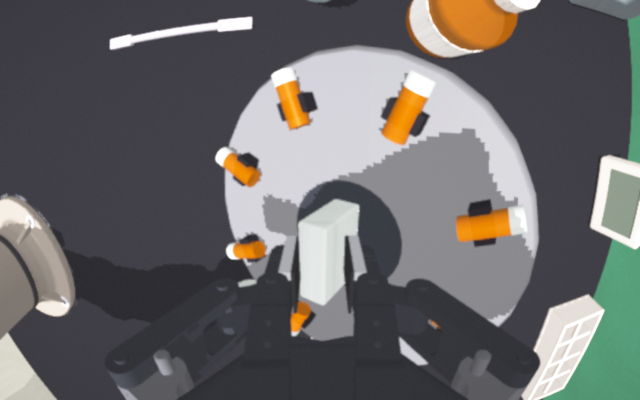

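The bar is pinched across its y at θ = −1.64 with almost no load. I'll settle, check once more and hand in.

move_arm([
  [0,0,0],
  [0,0,0],
  [0,0,0],
  [0,0,0],
], gripper=[0.1,0.1,0.1,0.1], twist=[0,0,0,0], squeeze=40)

```text
t: 34.95
eef_pos: [0.5295, 0.0938, 0.2397]
tool_rot: [0.0, 0.743, 0.67, 0.0]
contact_force: [-0.7, -0.4, 5.9]
gripper_width: 0.261
```

```bash
python3 qv.py -1.6; python3 - <<'E'
from h import *
o=get_obs();print(o["gripper_width"],o["contact_force"],o["torque"])
a=cv2.imread("pics/top0.png");d=read_camera("top")["pixels"][:,:,::-1];cv2.imwrite("pics/tend.png",d)
E
```

```text
THETA -1.639 6 t 35.0 F [-0.6  0.8  6.1] yaw 84.1
0.2616946973765403 [-0.64013842  0.79503234  6.14738992] [-0.04293497 -0.04715861 -0.14857205]
```

View pics/tend.png

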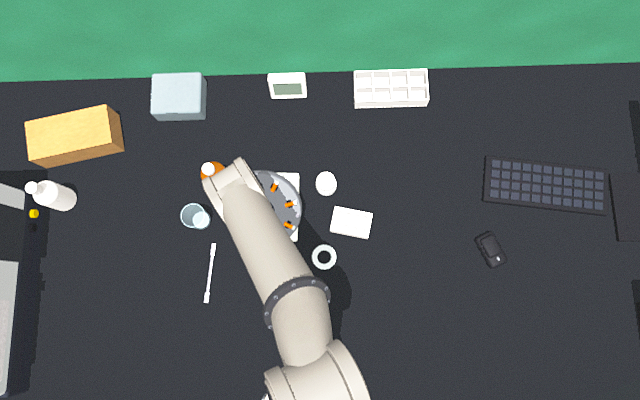

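The top view shows the bystanders where they were: beaker (195,215), spatula (210,273), jar (326,183), rack (351,222), collar (323,257), mouse (491,249). The bottle at (213,172) is partly hidden, and its cap hasn't moved.

```bash
python3 -c "
from station import *
print(hand_in())"
```

```text
the job is handed in; nothing more can be done
None
```

I handed the job in with the hub bar pinched across its width. The drum is held still at −1.64 rad, where I estimate the heavy side is at the lowest point.

- **Turning and feeling:** I turned the drum from about −0.49 to +0.57 rad in a firm grip. I then swept it both ways between +0.57 and −2.2 rad with the bar loosely between the fingers, reading the moment about the spindle.
- **Where the heavy side is:** The readings fit a pull of 0.215 N m, within the stated range, with the heavy side lowest at −1.62 ± 0.08 rad. Leaving out any one set of readings moved this only between −1.56 and −1.69 rad.
- **Last checks:** At about 35 s the bar was gripped with 40 N and there was almost no moment about the spindle. The drum angle did not change between two looks. The bystanders were where they started, though the arm partly hid the amber bottle.

**What failed or disagreed**
- **End grip:** Gripping the bar by its ends slipped instead of turning the drum. I left those readings out and went back to gripping across the width.
- **Noise:** Single moment readings scattered by up to about 0.15 N m.
- **Moment reference:** The readings only agreed if the moment is taken about 0.13 m behind the gripper's front face, so I let the fit find that distance.

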